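# Portion wooden balls into kit boxes with a one-ball spoon

### The arm

A 7-joint arm with a two-finger parallel gripper is mounted at the origin on the work surface. World frame = base frame: x ahead of the robot, y to its left, z up, the work surface at z = 0. Lengths are in m, angles in rad, forces in N, time in s.
With the tool pointing down it reaches from about 0.4 to 0.85 m from the base axis. Payload 10.4 kg.
Tool frame: the origin (TCP) lies at the very end of the fingers, on their centre line; the grasp point (between the pads) lies 19 mm behind it (manip.grip_depth is the distance from the TCP to the grasp point, in m); z points along the fingers, x is the direction in which the jaws open and shut, and the axes are right-handed (so a half turn about z gives the same grasp; the last joint's range is limited). The gripper opens to 85 mm and grips with 20 to 120 N. Pads are 22 mm wide; open, the fingers measure 114 mm over their backs; the gripper's body (76 mm by 85 mm) begins 54 mm behind the grasp point. The pads swing forward as they close: fully open they stand 13 mm farther back than shut.
Start: joints at [-1.234, 0.332, -0.065, 1.46, 0.022, 1.35, -0.088], TCP at [0.22, 0.585, 0.231] pointing down, gripper open.
Joint ranges: [-2.6, 2.6], [-0.5, 2.12], [-1.47, 1.34], [0.16, 2.42], [-1.27, 4.41], [0.06, 2.06], [-2.6, 2.6]. Speed limits (rad/s): [2.22, 2.22, 2.79, 2.79, 3.14, 3.14, 3.14].

### API

Orientations are given as a unit quaternion [x, y, z, w].
In Python, from workcell import manip, cams gives the robot as it stands. The module is installed in compiled form; this text tells all that it offers.
- The arm moves only by the tool move_arm, never from a script. Its arguments are lists of equal length, an entry for each row: "claw": the opening, from 0 (shut) to 1 (fully open); "dp": the shift along the tool's x, y, z as a fraction of full scale, a list of three; "turn": the turn, a rotation vector about the tool's x, y, z as a fraction of full scale, a list of three. A call has 1 to 8 rows; each row shifts and turns the commanded pose from where the row before left it, along the tool's axes as they then stand; what a row does not reach is not made up. Full scale, the value 1, is 200 mm for a shift and 45 degrees for a turn. A row lasts 1/12 s, in which the tool goes at most 41.7 mm and 7.16 degrees, less where a joint would pass 70% of its speed; a pose out of reach is approached as far as the arm can. A call with a number of a shift or a turn outside -1 to 1 is refused whole. A call with a gripper value outside its range is refused whole. The fingers move at their own pace and stop on an object; "grip_force" is the grip in N (left out, the last holds). Time passes only in rows, so rows that do not move let the fingers close. It gives the time, the measured TCP pose, the force and the opening at its end, in the units of the state.
- manip.get_obs(): the state, without advancing time (a new reading comes with each control period).
- cams.camera(name): name is "side" or "top"; returns the picture (400x640x3 uint8, red, green, blue); there is no depth.
- cams.camera_info(name): a dict with "fx", "fy", "cx", "cy" (pixels), "pose" (4x4, takes a point from camera to world coordinates). Camera axes: x right, y down, z forward; pixel columns grow to the right and rows downward; lengths in m; the calibration is good to about 2 mm. A picture is of the moment at which its call begins. camera_info takes no time and is no camera call.
- manip.hand_in(): hands the job in, once; it reports no verdict.
The state is a dict: "clock": time; "joint_pos": joint angles; "joint_velocities": joint speeds; "tau": joint torques, N m; "position": TCP position; "ee_rot": TCP orientation; "ft_force": force on the tool from outside, world axes, zero at the start; "torque": the same for the moment, N m; "grip_width": opening from 0.0 (shut) to 1.0 (fully open).
Only numpy, scipy, OpenCV 4.12 (cv2) and the standard library are available. Lean on these libraries where they do the work, as an engineer would, in place of code of your own. Each camera call takes 0.05 s, during which the arm holds its last target.

### The job

With the ball spoon, take the two wooden balls one at a time out of the two-lane stock tray and put one into each of the two white kit boxes, rolling each in gently from low down; never touch the balls with the gripper. Then stand the spoon back on its cork mat and let go. Leave everything else on the table as it is.

Things in the scene. Friction and masses are not known exactly. Their poses are not given: they have to be found in the camera images.
- ball_1_center (a point): Centre of a plain wooden ball, 60 mm diameter, about 75 g. It lies free to roll in one lane of the stock tray. The two balls are alike; either may go into either kit box.
- ball_2_center (a point): Centre of the other wooden ball, the same, in the other lane.
- stock_tray: Fixed grey tray, 254 mm along its x, 183 along its y, 42 high, floor and walls 5 thick. A middle wall along x, as high as the rim, parts two lanes 84 mm wide, centred at y = +-44.5 mm; their floor runs x = -100 to 100 mm, where the end walls rise, leaning outwards 30 degrees. Origin: centre of underside. Pressed against an end wall by the spoon, a ball rides up over the ramp into the window.
- spoon_grip (a point): Centre of the spoon's upright dark wooden grip paddle: 18 mm thick along the spoon's x, 46 mm wide along its y, 44 mm high; centre 106 mm above the spoon's underside. It is gripped from above with the fingers closing along the spoon's x. Axes as spoon_pocket. In the spoon's own axes it lies 70 mm behind the pocket's centre (x = -70 mm).
- spoon_pocket (a point): Steel ball spoon, 200 g, stands by itself, 101 mm long, 128 mm high. This point: centre of its window at underside level; x to the nose, z up. The pocket is a flat frame 3 mm thick, 60 mm wide, with a 26 mm square window in which one ball sits, about flush below. It stays in until the nose is tipped down some 26 degrees, then rolls out over the nose; 45 degrees empties it surely.
- spoon_lip (a point): Front edge of the spoon, 22 mm ahead of spoon_pocket, where the ramp (x = 13 to 22 mm) thins to a lip. Behind: side walls 15 mm high at y = +-30 mm (x = -32 to 14 mm), back wall 21 mm high at x = -32 mm, and a 10 mm thick neck leaning back from it up to the paddle; 42 mm up it lies no farther back than x = -53 mm.
- spoon_mat: Fixed cork mat, 140 by 110 mm, 4 mm thick, where the spoon stands at the start. Origin: centre of the underside.
- kit_a: Fixed white plastic open box, 112 mm square outside, 102 mm inside, 45 mm high, floor and walls 5 mm thick. Origin: centre of the underside.
- kit_b: The other white kit box, the same.
- bottle: Bystander: clear plastic bottle standing, 60 mm diameter, 190 mm high. Origin: centre of the underside.
- beaker: Bystander: glass beaker standing, 72 mm diameter, 95 mm high. Origin: centre of the underside.
- tape_roll: Bystander: roll of tape lying flat, 90 mm diameter, 24 mm high. Origin: centre of the underside.
- jar: Bystander: brown glass jar with a cap, standing, 54 mm diameter, 100 mm high. Origin: centre of the underside.
- meter: Bystander: black hand meter lying flat, 150 mm along its x, 75 mm wide, 40 mm high. Origin: centre of the underside.
- screwdriver: Bystander: screwdriver lying along its x, about 200 mm long, handle 26 mm thick. Origin: below its middle.
- carton: Bystander: small cardboard carton, 90 x 60 mm, 75 mm high. Origin: centre of the underside.

How it is judged:
On the way, in this order (a step that is already met when the one before it is completed fails the run):
1. one ball is lifted out, lying in the spoon's pocket (((distance between ball_1_center and spoon_pocket below 0.04 m and height (world z) of ball_1_center above 0.08 m) or (distance between ball_2_center and spoon_pocket below 0.04 m and height (world z) of ball_2_center above 0.08 m))), for 0.1 s.
2. that ball lies in a kit box while the other is still in the stock tray (((((x of ball_1_center in the frame of kit_a between -0.052 and 0.052 m and y of ball_1_center in the frame of kit_a between -0.052 and 0.052 m and height (world z) of ball_1_center below 0.045 m) or (x of ball_1_center in the frame of kit_b between -0.052 and 0.052 m and y of ball_1_center in the frame of kit_b between -0.052 and 0.052 m and height (world z) of ball_1_center below 0.045 m)) and (x of ball_2_center in the frame of stock_tray between -0.125 and 0.125 m and y of ball_2_center in the frame of stock_tray between -0.09 and 0.09 m and height (world z) of ball_2_center below 0.08 m)) or (((x of ball_2_center in the frame of kit_a between -0.052 and 0.052 m and y of ball_2_center in the frame of kit_a between -0.052 and 0.052 m and height (world z) of ball_2_center below 0.045 m) or (x of ball_2_center in the frame of kit_b between -0.052 and 0.052 m and y of ball_2_center in the frame of kit_b between -0.052 and 0.052 m and height (world z) of ball_2_center below 0.045 m)) and (x of ball_1_center in the frame of stock_tray between -0.125 and 0.125 m and y of ball_1_center in the frame of stock_tray between -0.09 and 0.09 m and height (world z) of ball_1_center below 0.08 m)))), for 0.1 s.
3. the other ball is lifted out in the spoon's pocket (((distance between ball_1_center and spoon_pocket below 0.04 m and height (world z) of ball_1_center above 0.08 m) or (distance between ball_2_center and spoon_pocket below 0.04 m and height (world z) of ball_2_center above 0.08 m))), for 0.1 s.
At the end, for the whole second after the job is handed in: One ball lies on the floor of each kit box, all but still; the spoon stands upright (within 0.1 rad) and still on its mat, pocket centre within 40 mm of the mat's centre ((((x of ball_1_center in the frame of kit_a between -0.052 and 0.052 m and y of ball_1_center in the frame of kit_a between -0.052 and 0.052 m and height (world z) of ball_1_center below 0.045 m) and (x of ball_2_center in the frame of kit_b between -0.052 and 0.052 m and y of ball_2_center in the frame of kit_b between -0.052 and 0.052 m and height (world z) of ball_2_center below 0.045 m)) or ((x of ball_1_center in the frame of kit_b between -0.052 and 0.052 m and y of ball_1_center in the frame of kit_b between -0.052 and 0.052 m and height (world z) of ball_1_center below 0.045 m) and (x of ball_2_center in the frame of kit_a between -0.052 and 0.052 m and y of ball_2_center in the frame of kit_a between -0.052 and 0.052 m and height (world z) of ball_2_center below 0.045 m))) and horizontal distance between spoon_pocket and spoon_mat below 0.04 m and height (world z) of spoon_pocket below 0.008 m and angle between spoon_pocket's own z axis and vertical below 0.1 rad and linear speed of spoon below 0.03 m/s and linear speed of each of ball_1, ball_2 below 0.1 m/s); the robot touches nothing.
It fails at once if the gripper or arm touches a ball (contact force between any of the fingers, the arm and ball_1 above 0.3 N or contact force between any of the fingers, the arm and ball_2 above 0.3 N).
It fails at once if a ball is thrown or dropped hard (faster than 1.6 m/s) (linear speed of any of ball_1, ball_2 above 1.6 m/s).
It fails at once if a bystander is moved more than 25 mm (distance of any of bottle, beaker, tape_roll, jar, meter, screwdriver, carton from where it was at the start of the episode above 0.025 m).
It also fails if it takes over 72 s, if anything falls off the work surface, if the arm or the gripper's body presses on something with over 40 N, if the wrist force passes 120 N, or if a joint passes its speed limit or range.

## Working session

There is one attempt and no reset: what is moved stays moved. The work goes in short steps, Python scripts to look and compute and a tool call to move; the robot and the scene stay as the last step left them, time stands still between calls to the robot, and variables do not carry over. Pictures are saved under pics/ and viewed, and the job is handed in when it is done.

Besides the shell and the picture viewer there is one more tool, called after "Request:" by a JSON object that holds its "method" and its "body". move_arm: Moves the arm, as the interface text tells. Shift numbers are shares of 200 mm and turn numbers shares of 45 degrees, none past 1 either way. Its arguments: {"type":"object","properties":{"claw":{"type":"array","items":{"type":"number"}},"dp":{"type":"array","items":{"type":"array","items":{"type":"number"}}},"turn":{"type":"array","items":{"type":"array","items":{"type":"number"}}},"grip_force":{"type":"number"}},"required":["claw","dp","turn"]}

```bash
mkdir -p pics; ls
python3 - <<'E'
from workcell import manip, cams
import cv2
o=manip.get_obs()
for k,v in o.items(): print(k,v)
print(manip.grip_depth)
for n in("top","side"):
    im=cams.camera(n); cv2.imwrite(f"pics/{n}0.png",im[:,:,::-1]); print(n,cams.camera_info(n))
E
```

```text
pics
clock 0.0
joint_pos [-1.23357663  0.33291376 -0.0647011   1.46094231  0.02158964  1.34988793
 -0.08850599]
joint_velocities [-1.28023277e-03  7.26608179e-04  1.50961846e-03  3.42812983e-04
 -2.55399970e-05 -1.53759936e-03 -3.03767784e-04]
tau [ 2.23440488e-04 -6.25434566e+01  4.93224571e-02 -3.91621721e+01
  1.61947135e-02  9.69738874e-03 -2.29200202e-05]
position [0.21993531 0.58462497 0.23048929]
ee_rot [ 8.22220123e-01  5.69169165e-01 -5.82373495e-04  4.37085268e-04]
ft_force [ 0.04127525 -0.12265172 -1.28843435]
torque [-0.05171626  0.02228     0.00414565]
grip_width 0.9980730200460428
0.0187
top {'fx': 411.0473304843272, 'fy': 411.0473304843272, 'cx': 317.83748930176824, 'cy': 196.91233742327833, 'pose': array([[-0.01315171, -0.98613831,  0.16540332,  0.3639045 ],
       [-0.99988519,  0.01421523,  0.00524768,  0.00350857],
       [-0.00752618, -0.16531531, -0.98621205,  1.31444832],
       [ 0.        ,  0.        ,  0.        ,  1.        ]])}
side {'fx': 374.7581232618743, 'fy': 374.7581232618743, 'cx': 319.929664384247, 'cy': 198.51210244863785, 'pose': array([[ 9.39818770e-01, -2.48578540e-01,  2.34412859e-01,
         3.44275888e-01],
       [-3.41673282e-01, -6.83311832e-01,  6.45247479e-01,
        -7.00231813e-01],
       [-2.17595994e-04, -6.86508303e-01, -7.27121931e-01,
         8.85415060e-01],
       [ 0.00000000e+00,  0.00000000e+00,  0.00000000e+00,
         1.00000000e+00]])}
```

View pics/top0.png

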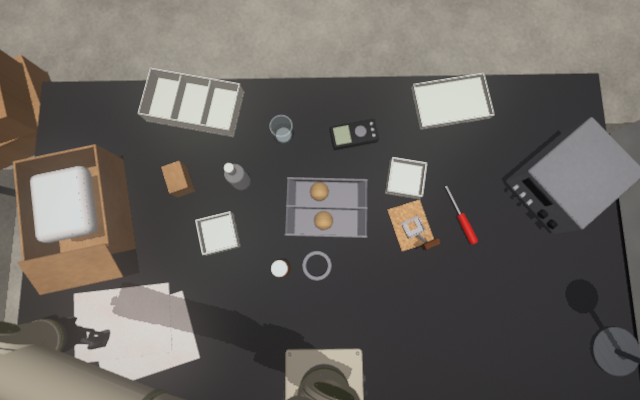

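View pics/side0.png

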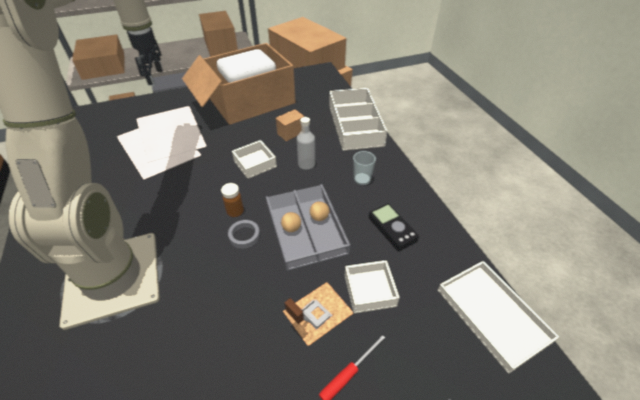

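The top view shows the tray at about (327,207) with balls at (319,191) and (324,221). The kit boxes are at (407,177) and (217,233). The spoon stands on its mat at (411,226), with the grip at about (431,243). I'll zoom in to measure.

```bash
cat > h.py <<'E'
import numpy as np, cv2
from workcell import manip, cams
def ray(n,u,v,z):
    c=cams.camera_info(n);P=np.array(c['pose'])
    d=P[:3,:3]@np.array([(u-c['cx'])/c['fx'],(v-c['cy'])/c['fy'],1.]);o=P[:3,3]
    return o+d*(z-o[2])/d[2]
def proj(n,p):
    c=cams.camera_info(n);P=np.array(c['pose'])
    q=P[:3,:3].T@(np.array(p)-P[:3,3]);return np.array([c['fx']*q[0]/q[2]+c['cx'],c['fy']*q[1]/q[2]+c['cy']])
def tri(a,b):
    A=[];B=[]
    M=np.zeros((3,3));y=np.zeros(3)
    for n,(u,v) in(("top",a),("side",b)):
        o=ray(n,u,v,0);P=np.array(cams.camera_info(n)['pose'])[:3,3];d=o-P;d/=np.linalg.norm(d)
        K=np.eye(3)-np.outer(d,d);M+=K;y+=K@P
    return np.linalg.solve(M,y)
def crop(n,u0,v0,w,h,s,out,im=None):
    if im is None: im=cams.camera(n)[:,:,::-1]
    c=cv2.resize(im[v0:v0+h,u0:u0+w],None,fx=s,fy=s,interpolation=cv2.INTER_CUBIC)
    cv2.imwrite(out,c)
E
python3 - <<'E'
from h import *
im=cv2.imread("pics/top0.png")
crop("top",270,150,190,120,4,"pics/t0a.png",im)
crop("top",150,150,190,140,4,"pics/t0b.png",im)
im=cv2.imread("pics/side0.png")
crop("side",220,130,190,140,4,"pics/s0a.png",im)
crop("side",260,250,150,110,5,"pics/s0b.png",im)
E
```

```text
(no output)
```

View pics/t0a.png

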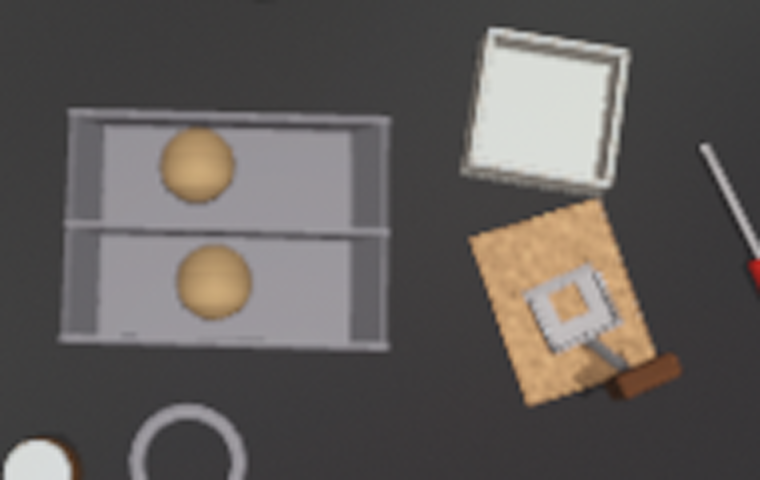

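View pics/t0b.png

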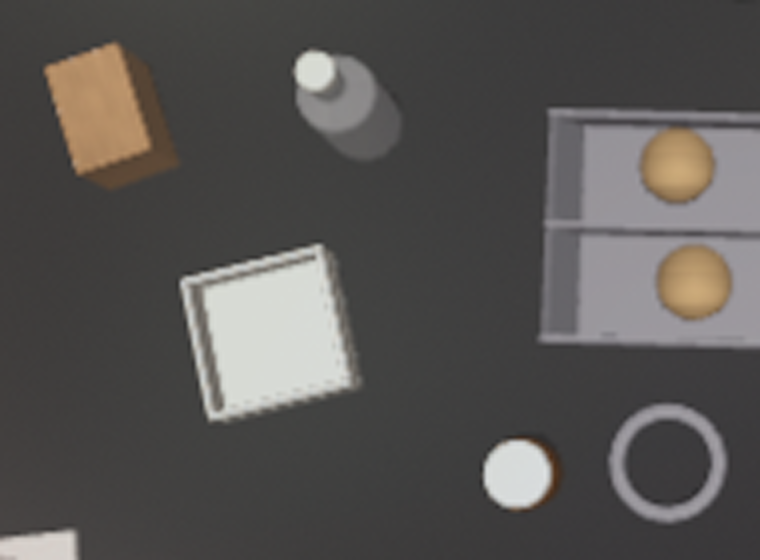

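View pics/s0b.png

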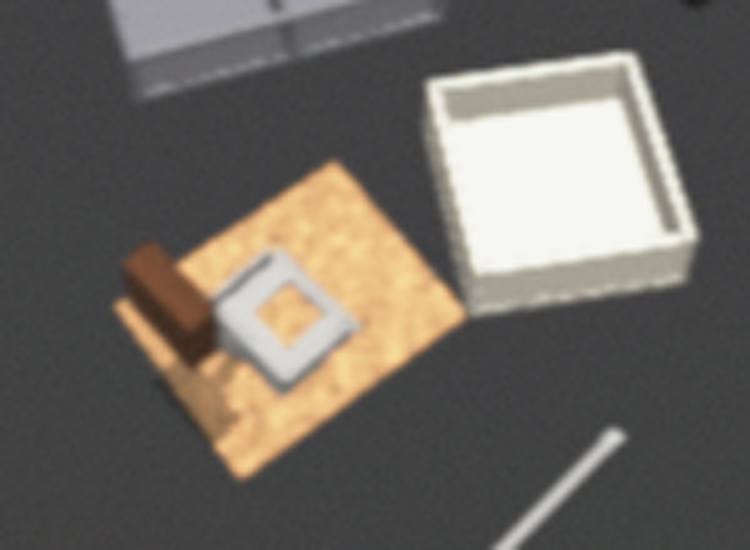

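View pics/s0a.png

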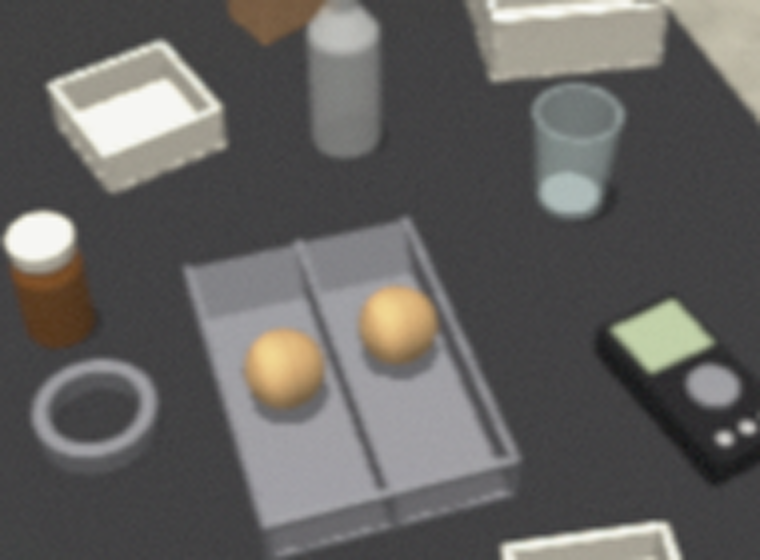

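Run:
```python
from h import *
def P(u0,v0,s,pts,z,n="top"):
    return np.array([ray(n,u0+(x+.5)/s-.5,v0+(y+.5)/s-.5,z) for x,y in pts])
def rep(name,q,sides=True):
    c=q.mean(0);print(name,'c',c.round(4))
    if sides:
        d=np.roll(q,-1,0)-q
        print('   L',(np.linalg.norm(d,axis=1)*1000).round(1),'ang',np.degrees(np.arctan2(d[:,1],d[:,0])).round(1))
rep('tray',P(270,150,4,[(70,110),(389,120),(388,347),(62,341)],.042))
rep('kitR',P(270,150,4,[(489,30),(630,50),(611,187),(465,172)],.045))
rep('kitL',P(150,150,4,[(182,281),(322,246),(355,383),(212,420)],.045))
rep('kitR side',P(260,250,5,[(427,80),(632,54),(695,238),(472,278)],.045,"side"))
rep('kitL side',P(220,130,4,[(50,88),(160,42),(225,116),(107,159)],.045,"side"))
rep('tray side',P(220,130,4,[(186,267),(408,220),(518,460),(263,523)],.042,"side"))
rep('mat',P(270,150,4,[(470,238),(601,199),(655,350),(528,405)],.004))
rep('mat side',P(260,250,5,[(337,160),(468,317),(241,481),(112,305)],.004,"side"))
rep('win',P(270,150,4,[(548,295),(575,283),(592,308),(564,322)],.007))
rep('win side',P(260,250,5,[(253,313),(296,280),(328,312),(287,348)],.007,"side"))
rep('ball far',P(270,150,4,[(197.5,165)],.035),0)
rep('ball near',P(270,150,4,[(214.5,282)],.035),0)
rep('ball far s',P(220,130,4,[(398,324)],.035,"side"),0)
rep('ball near s',P(220,130,4,[(284,368)],.035,"side"),0)
rep('paddle top',P(270,150,4,[(609,378),(676,354),(683,372),(620,398)],.132))
rep('paddle top s',P(260,250,5,[(122,262),(152,241),(216,322),(186,345)],.132,"side"))
rep('jar',P(150,150,4,[(518,474)],.1),0)
rep('tape',P(150,150,4,[(668,463)],.024),0)
rep('bottle',P(150,150,4,[(315,71)],.19),0)
rep('carton',P(150,150,4,[(45,67),(117,43),(150,149),(77,174)],.075))
rep('meter',P(0,0,1,[(354,133)],.04),0)
rep('screwdriver',P(0,0,1,[(447,187),(475,242)],.013))
```

```text
tray c [ 0.546  -0.0161  0.042 ]
   L [252.3 178.9 251.8 182.6] ang [-92.7 177.9  88.2  -2. ]
kitR c [ 0.6366 -0.271   0.045 ]
   L [112.3 111.8 114.3 116.7] ang [-99.2 169.1  83.2 -11.7]
kitL c [0.4694 0.3249 0.045 ]
   L [111.4 110.1 112.4 110.7] ang [ -76.6 -165.4  103.7   14.1]
kitR side c [ 0.638 -0.272  0.045]
   L [111.3 109.6 113.5 114.5] ang [ -11.6 -100.5  170.9   78.4]
kitL side c [0.4703 0.321  0.045 ]
   L [110.1 122.3 108.6 111.2] ang [  16.1  -76.7 -169.7  104.1]
tray side c [ 0.5469 -0.0153  0.042 ]
   L [180.6 248.9 181.1 248.6] ang [ -3.2 -92.3 176.7  87.6]
mat c [ 0.4919 -0.284   0.004 ]
   L [110.9 127.2 110.9 139.6] ang [ -74.2 -163.5  112.2   16.8]
mat side c [ 0.4894 -0.2845  0.004 ]
   L [110.5 139.3 111.5 141.6] ang [ -74.2 -163.6  107.    16. ]
win c [ 0.4878 -0.2882  0.007 ]
   L [23.8 23.7 25.2 24.6] ang [ -67.1 -148.2  115.4   28.2]
win side c [ 0.4886 -0.2871  0.007 ]
   L [28.  23.7 27.9 25.2] ang [  19.8  -67.2 -157.   112.8]
ball far c [0.5978 0.0064 0.035 ]
ball near c [ 0.5047 -0.0056  0.035 ]
ball far s c [0.5989 0.0078 0.035 ]
ball near s c [ 0.5052 -0.0041  0.035 ]
paddle top c [ 0.4226 -0.3128  0.132 ]
   L [51.5 13.5 49.3 15.9] ang [ -71.4 -161.9  111.2   26.3]
paddle top s c [ 0.4215 -0.3185  0.132 ]
   L [16.2 48.2 16.2 48.6] ang [  18.8  -72.3 -160.   107.7]
jar c [0.3589 0.1255 0.1   ]
tape c [0.3654 0.017  0.024 ]
bottle c [0.6403 0.26   0.19  ]
carton c [0.6418 0.4541 0.075 ]
   L [58.2 89.3 58.5 89.6] ang [ -71.6 -161.   108.7   18.8]
meter c [ 0.785  -0.1091  0.04  ]
screwdriver c [ 0.5199 -0.4435  0.013 ]
   L [192.9 192.9] ang [-156.7   23.3]
```

```bash
cat > plan.py <<'E'
import numpy as np, sys, json
from scipy.spatial.transform import Rotation as R
from scipy.interpolate import CubicSpline
from workcell import manip
D=np.diag([-1.,1,-1])
OFF=np.array([-.070,0,.0885])   # TCP in spoon axes
def tool(s):  # s: pocket xyz (m), yaw, pitch (deg)
    Rs=R.from_euler('ZY',[s[3],s[4]],degrees=True).as_matrix()
    return np.array(s[:3])+Rs@OFF, Rs@D
def cur(yaw_near=0,p=None,q=None):
    if p is None:
        o=manip.get_obs();p=o['position'];q=o['ee_rot']
    Rt=R.from_quat(q).as_matrix();Rs=Rt@D
    pk=np.array(p)-Rs@OFF
    yaw=np.degrees(np.arctan2(Rs[1,0],Rs[0,0]));pit=np.degrees(np.arcsin(-Rs[2,0]));roll=np.degrees(np.arcsin(Rs[2,1]))
    yaw+=360*round((yaw_near-yaw)/360)
    return np.array([*pk,yaw,pit]),roll
def plan(keys,yaw_near,claw,start=None):
    """keys: list of (nrows,[x,y,z,yaw,pitch])"""
    s0,roll=cur(yaw_near) if start is None else (np.array(start),0)
    print('spoon now',s0.round(4),'roll',round(roll,2))
    if start is None:
        o=manip.get_obs();P=np.array(o['position']);Rc=R.from_quat(o['ee_rot']).as_matrix()
    else: P,Rc=tool(s0)
    t=[0];k=[s0]
    for n,s in keys: t.append(t[-1]+n);k.append(np.array(s,float))
    sp=CubicSpline(t,np.array(k),bc_type='clamped')
    rows=[]
    for i in range(1,t[-1]+1):
        Pt,Rt=tool(sp(i))
        dp=(Rc.T@(Pt-P))/.2; tv=R.from_matrix(Rc.T@Rt).as_rotvec()/(np.pi/4)
        dp=dp.round(3);tv=tv.round(3)
        if np.abs(np.linalg.norm(dp))>.2 or np.linalg.norm(tv)>.159: print('FAST',i,dp,tv)
        P=P+Rc@dp*.2;Rc=Rc@R.from_rotvec(tv*np.pi/4).as_matrix();rows.append((dp,tv))
    for j in range(0,len(rows),8):
        c=rows[j:j+8]
        f=lambda v:'['+','.join('%g'%(x+0) for x in v)+']'
        print('claw',[claw]*len(c),'\n dp ['+','.join(f(a) for a,b in c)+']\n turn ['+','.join(f(b) for a,b in c)+']')
E
python3 - <<'E'
from plan import *
s0,_=cur(249);print(s0)
def frm(tcp,yaw): # pocket so that tcp there
    Rs=R.from_euler('ZY',[yaw,0],degrees=True).as_matrix();return [*(np.array(tcp)-Rs@OFF),yaw,0]
plan([(16,frm([.47,.36,.26],165)),(15,frm([.55,.0,.26],92)),(17,frm([.422,-.316,.19],22.5))],249,1)
E
```

```text
[ 1.95276151e-01  5.19035385e-01  1.42181400e-01  2.49385070e+02
 -7.29738187e-02]
spoon now [ 1.953000e-01  5.190000e-01  1.422000e-01  2.493851e+02 -7.300000e-02] roll 0.0
claw [1, 1, 1, 1, 1, 1, 1, 1] 
 dp [[-0.001,0.011,-0.001],[-0.002,0.032,-0.003],[-0.004,0.052,-0.004],[-0.003,0.069,-0.007],[-0.001,0.085,-0.007],[0.003,0.1,-0.009],[0.009,0.111,-0.01],[0.017,0.121,-0.01]]
 turn [[0,0,0.013],[0,0,0.037],[0,0,0.059],[0,0,0.079],[0,0,0.097],[0.001,0,0.112],[0,0,0.125],[0,0.001,0.136]]
claw [1, 1, 1, 1, 1, 1, 1, 1] 
 dp [[0.027,0.128,-0.012],[0.037,0.132,-0.011],[0.048,0.133,-0.013],[0.06,0.131,-0.012],[0.07,0.126,-0.012],[0.079,0.12,-0.013],[0.087,0.111,-0.012],[0.093,0.101,-0.011]]
 turn [[0,0,0.145],[0,0,0.152],[0,0,0.155],[0,0,0.158],[0,0,0.158],[0,0,0.155],[0,0,0.15],[0,0,0.144]]
claw [1, 1, 1, 1, 1, 1, 1, 1] 
 dp [[0.097,0.091,-0.011],[0.1,0.082,-0.01],[0.102,0.074,-0.009],[0.104,0.067,-0.008],[0.106,0.062,-0.006],[0.106,0.057,-0.005],[0.108,0.053,-0.004],[0.11,0.05,-0.001]]
 turn [[0,0,0.136],[0,0.001,0.127],[0,-0.001,0.12],[0,0,0.114],[0,0,0.109],[0,0,0.104],[0.001,0,0.102],
[... 214 characters left out ...]
,0,0.097],[0,0,0.098],[0,0,0.098],[0,0,0.1],[0,0,0.102],[0,0,0.106],[0,0,0.11],[0,0,0.116]]
claw [1, 1, 1, 1, 1, 1, 1, 1] 
 dp [[0.141,0.031,0.022],[0.142,0.024,0.024],[0.143,0.014,0.025],[0.141,0.005,0.027],[0.136,-0.006,0.027],[0.13,-0.015,0.028],[0.121,-0.024,0.027],[0.111,-0.031,0.026]]
 turn [[0,0,0.119],[0,0,0.123],[0,0,0.123],[0,0,0.123],[0,0,0.122],[0,0,0.118],[0,0,0.114],[0,0,0.108]]
claw [1, 1, 1, 1, 1, 1, 1, 1] 
 dp [[0.099,-0.037,0.025],[0.087,-0.039,0.024],[0.073,-0.039,0.021],[0.06,-0.037,0.018],[0.048,-0.033,0.016],[0.033,-0.025,0.011],[0.021,-0.017,0.007],[0.007,-0.005,0.003]]
 turn [[0,0,0.1],[0,0,0.092],[0,0,0.082],[0,0,0.07],[0,0,0.057],[0,0,0.042],[0,0,0.027],[0,0,0.009]]
```

Request:
{"method": "move_arm", "body": {"claw": [1,1,1,1,1,1,1,1], "dp": [[-0.001,0.011,-0.001],[-0.002,0.032,-0.003],[-0.004,0.052,-0.004],[-0.003,0.069,-0.007],[-0.001,0.085,-0.007],[0.003,0.1,-0.009],[0.009,0.111,-0.01],[0.017,0.121,-0.01]], "turn": [[0,0,0.013],[0,0,0.037],[0,0,0.059],[0,0,0.079],[0,0,0.097],[0,0,0.112],[0,0,0.125],[0,0,0.136]]}}

```text
clock: 0.77
position: [0.3202, 0.5236, 0.2415]
ee_rot: [0.941, 0.337, -0.0, 0.0]
ft_force: [0.4, -0.3, -0.9]
grip_width: 0.999
```

Request:
{"method": "move_arm", "body": {"claw": [1,1,1,1,1,1,1,1], "dp": [[0.027,0.128,-0.012],[0.037,0.132,-0.011],[0.048,0.133,-0.013],[0.06,0.131,-0.012],[0.07,0.126,-0.012],[0.079,0.12,-0.013],[0.087,0.111,-0.012],[0.093,0.101,-0.011]], "turn": [[0,0,0.145],[0,0,0.152],[0,0,0.155],[0,0,0.158],[0,0,0.158],[0,0,0.155],[0,0,0.15],[0,0,0.144]]}}

```text
clock: 1.43
position: [0.4714, 0.3583, 0.2609]
ee_rot: [0.991, -0.135, 0.0, -0.0]
ft_force: [-0.0, 0.0, -0.5]
grip_width: 0.996
```

Request:
{"method": "move_arm", "body": {"claw": [1,1,1,1,1,1,1,1], "dp": [[0.097,0.091,-0.011],[0.1,0.082,-0.01],[0.102,0.074,-0.009],[0.104,0.067,-0.008],[0.106,0.062,-0.006],[0.106,0.057,-0.005],[0.108,0.053,-0.004],[0.11,0.05,-0.001]], "turn": [[0,0,0.136],[0,0,0.127],[0,0,0.12],[0,0,0.114],[0,0,0.109],[0,0,0.104],[0,0,0.102],[0,0,0.099]]}}

```text
clock: 2.1
position: [0.5496, 0.1767, 0.2717]
ee_rot: [0.882, -0.472, 0.0, -0.0]
ft_force: [-0.2, 0.9, -0.0]
grip_width: 0.999
```

Run:
```python
from plan import *
o=manip.get_obs();print(cur(100)[0].round(3),o['position'],o['joint_pos'].round(3),o['clock'])
```

```text
[5.11000e-01 2.35000e-01 1.83000e-01 1.23656e+02 2.00000e-03] [0.54960453 0.17667393 0.27170356] [-0.809  0.214  0.495  1.555 -0.103  1.398 -1.289] 2.1
```

Request:
{"method": "move_arm", "body": {"claw": [1,1,1,1,1,1,1,1], "dp": [[0.111,0.048,0],[0.114,0.047,0.003],[0.116,0.045,0.004],[0.119,0.043,0.008],[0.123,0.043,0.01],[0.127,0.041,0.013],[0.132,0.039,0.016],[0.137,0.036,0.018]], "turn": [[0,0,0.097],[0,0,0.098],[0,0,0.098],[0,0,0.1],[0,0,0.102],[0,0,0.106],[0,0,0.11],[0,0,0.116]]}}

```text
clock: 2.77
position: [0.5436, -0.0291, 0.2571]
ee_rot: [-0.685, 0.729, -0.0, 0.0]
ft_force: [-0.9, -0.4, 0.1]
grip_width: 1.0
```

Request:
{"method": "move_arm", "body": {"claw": [1,1,1,1,1,1,1,1], "dp": [[0.141,0.031,0.022],[0.142,0.024,0.024],[0.143,0.014,0.025],[0.141,0.005,0.027],[0.136,-0.006,0.027],[0.13,-0.015,0.028],[0.121,-0.024,0.027],[0.111,-0.031,0.026]], "turn": [[0,0,0.119],[0,0,0.123],[0,0,0.123],[0,0,0.123],[0,0,0.122],[0,0,0.118],[0,0,0.114],[0,0,0.108]]}}

```text
clock: 3.43
position: [0.4645, -0.2299, 0.2158]
ee_rot: [-0.372, 0.928, 0.0, 0.0]
ft_force: [0.4, -0.7, -0.1]
grip_width: 1.001
```

Request:
{"method": "move_arm", "body": {"claw": [1,1,1,1,1,1,1,1], "dp": [[0.099,-0.037,0.025],[0.087,-0.039,0.024],[0.073,-0.039,0.021],[0.06,-0.037,0.018],[0.048,-0.033,0.016],[0.033,-0.025,0.011],[0.021,-0.017,0.007],[0.007,-0.005,0.003]], "turn": [[0,0,0.1],[0,0,0.092],[0,0,0.082],[0,0,0.07],[0,0,0.057],[0,0,0.042],[0,0,0.027],[0,0,0.009]]}}

```text
clock: 4.1
position: [0.4218, -0.3162, 0.1907]
ee_rot: [-0.194, 0.981, -0.0, -0.0]
ft_force: [1.7, 0.7, -0.3]
grip_width: 0.999
```

Run:
```python
from plan import *
from h import *
o=manip.get_obs();print(cur(20)[0].round(3),o['position'],o['joint_pos'].round(3),o['clock'])
crop("side",220,200,190,140,4,"pics/s1.png")
print(o['position'])
plan([(12,[.487,-.288,.004,22.5,0])],20,1)
```

```text
[ 4.8600e-01 -2.9000e-01  1.0200e-01  2.2384e+01  2.2000e-02] [ 0.42176172 -0.31616423  0.19065535] [-0.327  0.202  1.001  1.815 -0.181  1.221 -2.024] 4.1
[ 0.42176172 -0.31616423  0.19065535]
spoon now [ 0.4865 -0.2892  0.1021 22.4292  0.0226] roll 0.01
claw [1, 1, 1, 1, 1, 1, 1, 1] 
 dp [[0,0,0.01],[0,0,0.026],[-0.001,0.001,0.041],[0,0,0.05],[-0.001,0.001,0.058],[0,0,0.06],[-0.001,0.001,0.061],[0,0,0.057]]
 turn [[0,0,0],[0,0,0],[0,0,0],[0,0,0],[0,0,-0.001],[0,0,0],[0,0,0],[0,0,0]]
claw [1, 1, 1, 1] 
 dp [[-0.001,0.001,0.051],[0,0,0.04],[0,0,0.027],[0,0,0.01]]
 turn [[0,0,0],[0,0,0],[0,0,-0.001],[0,-0.001,0]]
```

View pics/s1.png

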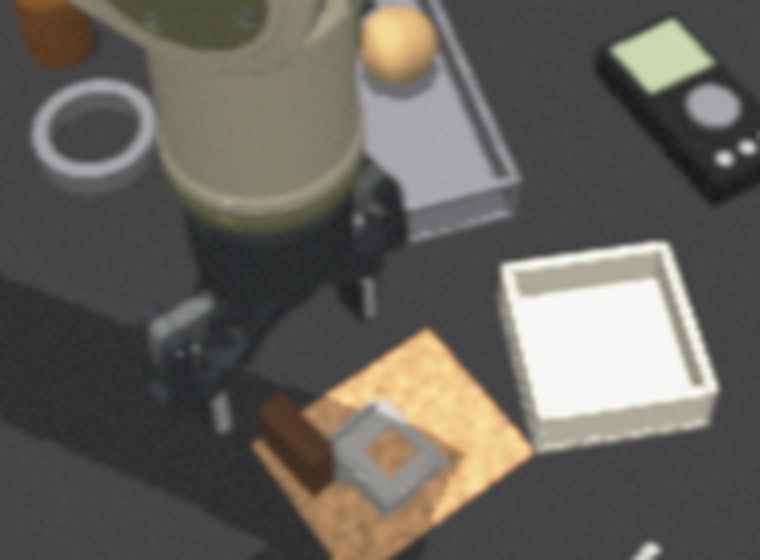

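The fingers at (222,420) and (368,300) straddle the paddle at (298,445), and the jaws lie across its thickness. I'll descend and grip.

Request:
{"method": "move_arm", "body": {"claw": [1,1,1,1,1,1,1,1], "dp": [[0,0,0.01],[0,0,0.026],[-0.001,0.001,0.041],[0,0,0.05],[-0.001,0.001,0.058],[0,0,0.06],[-0.001,0.001,0.061],[0,0,0.057]], "turn": [[0,0,0],[0,0,0],[0,0,0],[0,0,0],[0,0,0],[0,0,0],[0,0,0],[0,0,0]]}}

```text
clock: 4.82
position: [0.4221, -0.3146, 0.1166]
ee_rot: [-0.195, 0.981, 0.0, -0.0]
ft_force: [0.7, -0.3, -0.1]
grip_width: 1.002
```

Request:
{"method": "move_arm", "body": {"claw": [1,1,1,1], "dp": [[-0.001,0.001,0.051],[0,0,0.04],[0,0,0.027],[0,0,0.01]], "turn": [[0,0,0],[0,0,0],[0,0,0],[0,0,0]]}}

```text
clock: 5.15
position: [0.4221, -0.3145, 0.0917]
ee_rot: [-0.195, 0.981, 0.0, -0.0]
ft_force: [-0.7, 0.4, 1.0]
grip_width: 0.999
```

Request:
{"method": "move_arm", "body": {"claw": [0.6,0.4,0.3,0.2,0.1,0,0,0], "dp": [[0,0,0],[0,0,0],[0,0,0],[0,0,0],[0,0,0],[0,0,0],[0,0,0],[0,0,0]], "turn": [[0,0,0],[0,0,0],[0,0,0],[0,0,0],[0,0,0],[0,0,0],[0,0,0],[0,0,0]], "grip_force": 70}}

```text
clock: 5.82
position: [0.4228, -0.3145, 0.093]
ee_rot: [-0.195, 0.981, 0.0, 0.0]
ft_force: [-1.3, 1.7, 4.9]
grip_width: 0.203
```

Run:
```python
from plan import *
from h import *
o=manip.get_obs();print(cur(20)[0].round(4),o['position'],o['grip_width'],o['ft_force'],o['torque'])
crop("side",220,200,190,140,4,"pics/s2.png")
```

```text
[ 4.87500e-01 -2.87700e-01  4.60000e-03  2.25073e+01 -3.99000e-02] [ 0.42276095 -0.31450336  0.09300819] 0.20289366919274615 [-1.30012953  1.6656481   4.93446591] [0.43090253 0.00196968 0.09479266]
```

View pics/s2.png

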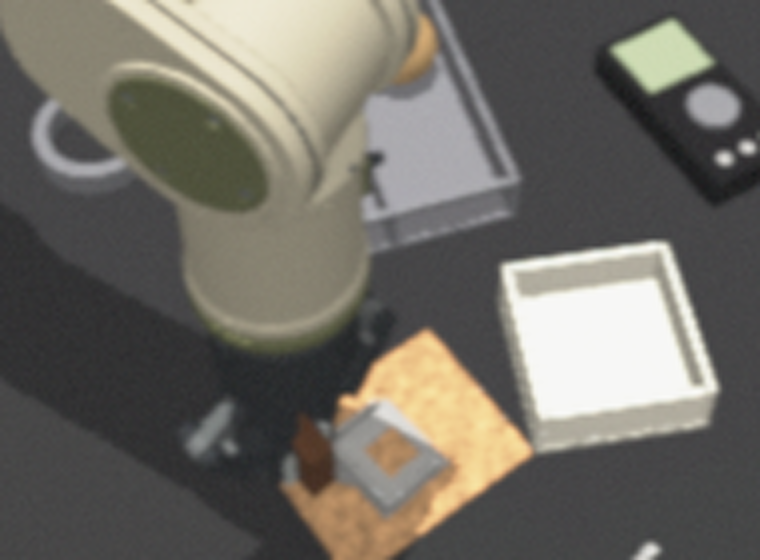

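```bash
cat >> plan.py <<'E'
C=np.array([.5467,-.0157]);U=np.array([.0436,.999]);V=np.array([.999,-.0436])
def tr(u,v,z,pit=0): return [*(C+u*U+v*V),z,87.5,pit]
E
python3 - <<'E'
from plan import *
s,_=cur(20)
plan([(10,[.4875,-.2877,.09,22.5,0]),(22,tr(-.055,-.0425,.11))],20,0)
E
```

```text
spoon now [ 4.87400e-01 -2.87700e-01  4.50000e-03  2.25029e+01 -3.59000e-02] roll 0.0
claw [0, 0, 0, 0, 0, 0, 0, 0] 
 dp [[0.001,-0.001,-0.008],[0.002,-0.003,-0.022],[0.003,-0.004,-0.033],[0.004,-0.004,-0.043],[0.002,-0.004,-0.05],[0.002,-0.002,-0.054],[0,-0.001,-0.057],[-0.002,0.003,-0.057]]
 turn [[0,0,0.003],[0,0,0.007],[0,0,0.009],[0,0,0.011],[0,0,0.008],[0,0,0.006],[0,0.001,0.001],[0,0,-0.006]]
claw [0, 0, 0, 0, 0, 0, 0, 0] 
 dp [[-0.004,0.006,-0.054],[-0.009,0.01,-0.05],[-0.012,0.015,-0.042],[-0.017,0.019,-0.036],[-0.023,0.022,-0.03],[-0.027,0.024,-0.024],[-0.033,0.025,-0.019],[-0.039,0.026,-0.013]]
 turn [[0,0,-0.014],[0,0,-0.025],[0,0,-0.037],[0,0,-0.047],[0,0,-0.058],[0,0,-0.066],[0,0,-0.074],[0,0,-0.079]]
claw [0, 0, 0, 0, 0, 0, 0, 0] 
 dp [[-0.044,0.024,-0.01],[-0.049,0.022,-0.005],[-0.054,0.019,-0.002],[-0.057,0.015,0.001],[-0.06,0.011,0.003],[-0.062,0.007,0.006],[-0.061,0.002,0.007],[-0.061,-0.001,0.009]]
 turn [[0,0,-0.085],[0,0,-0.088],[0,0,-0.09],[0,0,-0.091],[0,0,-0.092],[0,0,-0.09],[0,0,-0.087],[0,0,-0.083]]
claw [0, 0, 0, 0, 0, 0, 0, 0] 
 dp [[-0.057,-0.006,0.009],[-0.054,-0.008,0.01],[-0.049,-0.01,0.009],[-0.042,-0.011,0.009],[-0.034,-0.01,0.007],[-0.026,-0.009,0.006],[-0.016,-0.005,0.004],[-0.006,-0.003,0.001]]
 turn [[0,0,-0.078],[0,0,-0.072],[0,0,-0.064],[0,0,-0.056],[0,0,-0.045],[0,0,-0.034],[0,0,-0.021],[0,0,-0.007]]
```

Request:
{"method": "move_arm", "body": {"claw": [0,0,0,0,0,0,0,0], "dp": [[0.001,-0.001,-0.008],[0.002,-0.003,-0.022],[0.003,-0.004,-0.033],[0.004,-0.004,-0.043],[0.002,-0.004,-0.05],[0.002,-0.002,-0.054],[0,-0.001,-0.057],[-0.002,0.003,-0.057]], "turn": [[0,0,0.003],[0,0,0.007],[0,0,0.009],[0,0,0.011],[0,0,0.008],[0,0,0.006],[0,0,0.001],[0,0,-0.006]]}}

```text
clock: 6.53
position: [0.4214, -0.3187, 0.1589]
ee_rot: [-0.18, 0.984, -0.0, 0.0]
ft_force: [-0.4, -0.2, -1.9]
grip_width: 0.2
```

Request:
{"method": "move_arm", "body": {"claw": [0,0,0,0,0,0,0,0], "dp": [[-0.004,0.006,-0.054],[-0.009,0.01,-0.05],[-0.012,0.015,-0.042],[-0.017,0.019,-0.036],[-0.023,0.022,-0.03],[-0.027,0.024,-0.024],[-0.033,0.025,-0.019],[-0.039,0.026,-0.013]], "turn": [[0,0,-0.014],[0,0,-0.025],[0,0,-0.037],[0,0,-0.047],[0,0,-0.058],[0,0,-0.066],[0,0,-0.074],[0,0,-0.079]]}}

```text
clock: 7.2
position: [0.4365, -0.2759, 0.2116]
ee_rot: [-0.334, 0.942, 0.0, 0.0]
ft_force: [1.1, 0.2, -3.1]
grip_width: 0.203
```

Request:
{"method": "move_arm", "body": {"claw": [0,0,0,0,0,0,0,0], "dp": [[-0.044,0.024,-0.01],[-0.049,0.022,-0.005],[-0.054,0.019,-0.002],[-0.057,0.015,0.001],[-0.06,0.011,0.003],[-0.062,0.007,0.006],[-0.061,0.002,0.007],[-0.061,-0.001,0.009]], "turn": [[0,0,-0.085],[0,0,-0.088],[0,0,-0.09],[0,0,-0.091],[0,0,-0.092],[0,0,-0.09],[0,0,-0.087],[0,0,-0.083]]}}

```text
clock: 7.87
position: [0.4748, -0.1906, 0.2094]
ee_rot: [-0.58, 0.815, 0.0, -0.0]
ft_force: [-0.0, -1.1, -3.0]
grip_width: 0.203
```

Request:
{"method": "move_arm", "body": {"claw": [0,0,0,0,0,0,0,0], "dp": [[-0.057,-0.006,0.009],[-0.054,-0.008,0.01],[-0.049,-0.01,0.009],[-0.042,-0.011,0.009],[-0.034,-0.01,0.007],[-0.026,-0.009,0.006],[-0.016,-0.005,0.004],[-0.006,-0.003,0.001]], "turn": [[0,0,-0.078],[0,0,-0.072],[0,0,-0.064],[0,0,-0.056],[0,0,-0.045],[0,0,-0.034],[0,0,-0.021],[0,0,-0.007]]}}

```text
clock: 8.53
position: [0.4988, -0.1382, 0.1982]
ee_rot: [-0.692, 0.722, 0.0, -0.0]
ft_force: [-0.3, 0.5, -2.9]
grip_width: 0.203
```

Run:
```python
from plan import *
from h import *
o=manip.get_obs();print(cur(87)[0].round(4),tr(-.055,-.0425,.11),o['joint_pos'].round(2),o['ft_force'],o['torque'],o['clock'])
crop("side",220,130,190,140,4,"pics/s3.png")
crop("top",270,150,130,120,5,"pics/t3.png")
```

```text
[ 5.01700e-01 -6.83000e-02  1.09700e-01  8.75878e+01 -2.80000e-03] [np.float64(0.5018444999999999), np.float64(-0.068792), 0.11, 87.5, 0] [-0.52  0.13  0.76  1.82 -0.09  1.23 -1.34] [-0.32682658  0.49447303 -2.90594424] [-0.06728164 -0.00836702 -0.00285605] 8.5333
```

View pics/s3.png

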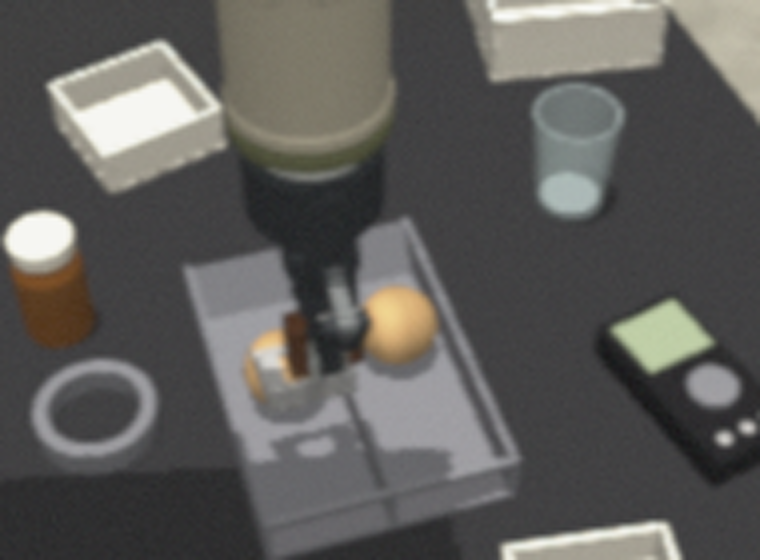

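View pics/t3.png

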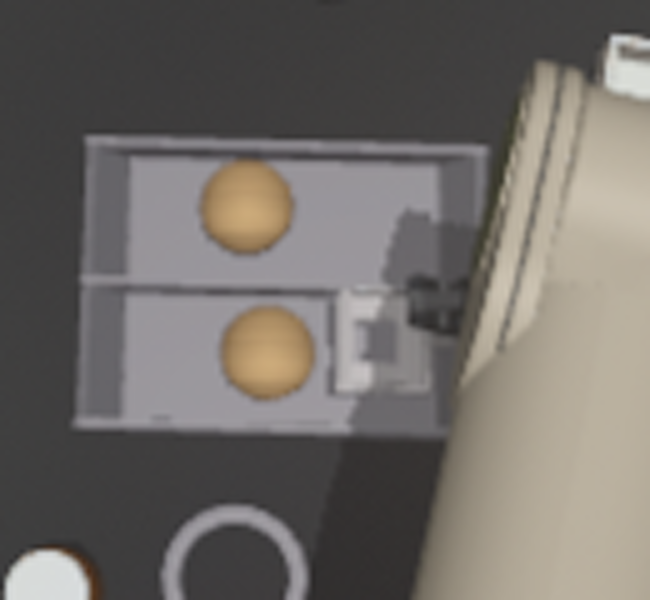

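Run:
```python
from plan import *
from h import *
f=lambda x,y:(270+(x+.5)/5-.5,150+(y+.5)/5-.5)
print(ray("top",*f(378,341),.111),ray("top",*f(267,352),.035))
s,_=cur(87);print(((s[:2]-C)@U,(s[:2]-C)@V))
plan([(14,tr(-.055,-.0425,.0066))],87,0)
```

```text
[ 0.50227499 -0.06976655  0.111     ] [ 0.50507267 -0.0048599   0.035     ]
(np.float64(-0.0550759579525377), np.float64(-0.04260493975857905))
spoon now [ 5.01700e-01 -6.89000e-02  1.09800e-01  8.74758e+01  2.90000e-03] roll 0.0
claw [0, 0, 0, 0, 0, 0, 0, 0] 
 dp [[0,0,0.008],[0,0,0.021],[0,0,0.032],[0,0,0.041],[0,0,0.048],[0,0,0.053],[0,0,0.055],[0,0,0.055]]
 turn [[0,0,0],[0,0,0],[0,0,0],[0,0,0],[0,0,0],[0,0,0],[0,0,0],[0,0,0]]
claw [0, 0, 0, 0, 0, 0] 
 dp [[0,0,0.053],[0,-0.001,0.048],[0,0,0.041],[0,0,0.032],[0,0,0.021],[0,0,0.008]]
 turn [[0,0,0],[0,0,0],[0,0,0],[0,0,-0.001],[0,0,0],[0,0,0]]
```

The spoon's window at (378,341) in the crop gives (0.502, -0.070), which agrees with the robot's pose. The spoon is in line with the near ball at x = 0.505, so I'll lower it.

Request:
{"method": "move_arm", "body": {"claw": [0,0,0,0,0,0,0,0], "dp": [[0,0,0.008],[0,0,0.021],[0,0,0.032],[0,0,0.041],[0,0,0.048],[0,0,0.053],[0,0,0.055],[0,0,0.055]], "turn": [[0,0,0],[0,0,0],[0,0,0],[0,0,0],[0,0,0],[0,0,0],[0,0,0],[0,0,0]]}}

```text
clock: 9.3
position: [0.4984, -0.1387, 0.1342]
ee_rot: [-0.691, 0.723, 0.0, -0.0]
ft_force: [-0.5, -0.3, -2.4]
grip_width: 0.204
```

Request:
{"method": "move_arm", "body": {"claw": [0,0,0,0,0,0], "dp": [[0,0,0.053],[0,0,0.048],[0,0,0.041],[0,0,0.032],[0,0,0.021],[0,0,0.008]], "turn": [[0,0,0],[0,0,0],[0,0,0],[0,0,0],[0,0,0],[0,0,0]]}}

```text
clock: 9.8
position: [0.4984, -0.1387, 0.0944]
ee_rot: [-0.691, 0.723, 0.0, -0.0]
ft_force: [0.4, -0.3, -2.2]
grip_width: 0.204
```

Run:
```python
from plan import *
from h import *
o=manip.get_obs();print(o['ft_force'],o['torque'],o['position'])
plan([(26,tr(.060,-.0425,.0066)),(14,tr(.075,-.0425,.0066))],87,0)
```

```text
[ 0.39740697 -0.26448421 -2.23217106] [-0.0989934  -0.01102268  0.03295005] [ 0.49844735 -0.13873885  0.09441624]
spoon now [ 5.01500e-01 -6.88000e-02  5.90000e-03  8.74754e+01  3.70000e-03] roll 0.04
claw [0, 0, 0, 0, 0, 0, 0, 0] 
 dp [[-0.002,0,0],[-0.005,0,0],[-0.009,0,0],[-0.012,0,0],[-0.015,0,0],[-0.017,0,0],[-0.019,0,-0.001],[-0.022,0,0]]
 turn [[0.001,0,0],[0,0,0],[0,0,0],[0,0,0],[0,0,0],[0,0,0],[0,0,0],[0,0,0]]
claw [0, 0, 0, 0, 0, 0, 0, 0] 
 dp [[-0.024,0,0],[-0.025,0,0],[-0.027,0,0],[-0.027,0,0],[-0.029,0,-0.001],[-0.029,-0.001,0],[-0.03,0,0],[-0.03,0,0]]
 turn [[0,0,0],[0,0,0],[0,0,0],[0,0,0],[0,0,0],[0,0,0],[0,0,0],[0,0,0]]
claw [0, 0, 0, 0, 0, 0, 0, 0] 
 dp [[-0.029,0,0],[-0.03,0,0],[-0.029,0,-0.001],[-0.028,0,0],[-0.027,0,0],[-0.025,0,0],[-0.024,0,0],[-0.023,0,0]]
 turn [[0,0,0],[0,0,0],[0,0,0],[0,0,0],[0,0,0],[0,0,0],[0,0,-0.001],[0,0,0]]
claw [0, 0, 0, 0, 0, 0, 0, 0] 
 dp [[-0.02,0,0],[-0.018,-0.001,0],[-0.016,0,-0.001],[-0.013,0,0],[-0.011,0,0],[-0.009,0,0],[-0.008,0,0],[-0.006,0,0]]
 turn [[0,0,0],[0,0,0],[0,0,0],[0,0,0],[0,0,0],[0,0,0],[0,0,0],[0,0,0]]
claw [0, 0, 0, 0, 0, 0, 0, 0] 
 dp [[-0.004,0,0],[-0.003,0,0],[-0.003,0,0],[-0.001,0,0],[-0.001,0,0.001],[0,0,0],[0,0,0],[0,0,0]]
 turn [[0,0,0],[0,0,0],[0,0,0],[0,0,0],[0,0,0],[0,0,0],[0,0,0],[0,0,0]]
```

Request:
{"method": "move_arm", "body": {"claw": [0,0,0,0,0,0,0,0], "dp": [[-0.002,0,-0.001],[-0.005,0,-0.001],[-0.009,0,0],[-0.012,0,0],[-0.015,0,0],[-0.017,0,0],[-0.019,0,0],[-0.022,0,0]], "turn": [[0,0,0],[0,0,0],[0,0,0],[0,0,0],[0,0,0],[0,0,0],[0,0,0],[0,0,0]]}}

```text
clock: 10.47
position: [0.4996, -0.1181, 0.0955]
ee_rot: [-0.691, 0.722, 0.0, 0.0]
ft_force: [0.5, -0.2, -2.7]
grip_width: 0.203
```

Request:
{"method": "move_arm", "body": {"claw": [0,0,0,0,0,0,0,0], "dp": [[-0.024,0,0],[-0.025,0,0],[-0.027,0,0],[-0.027,0,0],[-0.029,0,0],[-0.029,0,0],[-0.03,0,0],[-0.03,0,0]], "turn": [[0,0,0],[0,0,0],[0,0,0],[0,0,0],[0,0,0],[0,0,0],[0,0,0],[0,0,0]]}}

```text
clock: 11.13
position: [0.5016, -0.0737, 0.0955]
ee_rot: [-0.691, 0.722, 0.0, 0.0]
ft_force: [0.6, 0.1, -1.6]
grip_width: 0.208
```

Request:
{"method": "move_arm", "body": {"claw": [0,0,0,0,0,0,0,0], "dp": [[-0.029,0,0],[-0.03,0,0],[-0.029,0,0],[-0.028,0,0],[-0.027,0,0],[-0.025,0,0],[-0.024,0,0],[-0.023,0,0]], "turn": [[0,0,0],[0,0,0],[0,0,0],[0,0,0],[0,0,0],[0,0,0],[0,0,0],[0,0,0]]}}

```text
clock: 11.8
position: [0.5033, -0.0311, 0.0954]
ee_rot: [-0.691, 0.723, 0.0, -0.0]
ft_force: [-0.3, 0.6, -2.8]
grip_width: 0.201
```

Run:
```python
from plan import *
from h import *
o=manip.get_obs();print(o['ft_force'],o['torque'],o['position'])
s,_=cur(87);print(s,((s[:2]-C)@U,(s[:2]-C)@V))
crop("side",220,130,190,140,4,"pics/s4.png")
crop("top",270,150,130,120,5,"pics/t4.png")
```

```text
[-0.27460302  0.64875798 -2.80847134] [-0.31252707  0.01471587 -0.03774245] [ 0.50334837 -0.03106882  0.09540764]
[5.06417186e-01 3.88530300e-02 6.89907556e-03 8.74767157e+01
 7.01524712e-03] (np.float64(0.05274214628112585), np.float64(-0.04262104293502767))
```

View pics/s4.png

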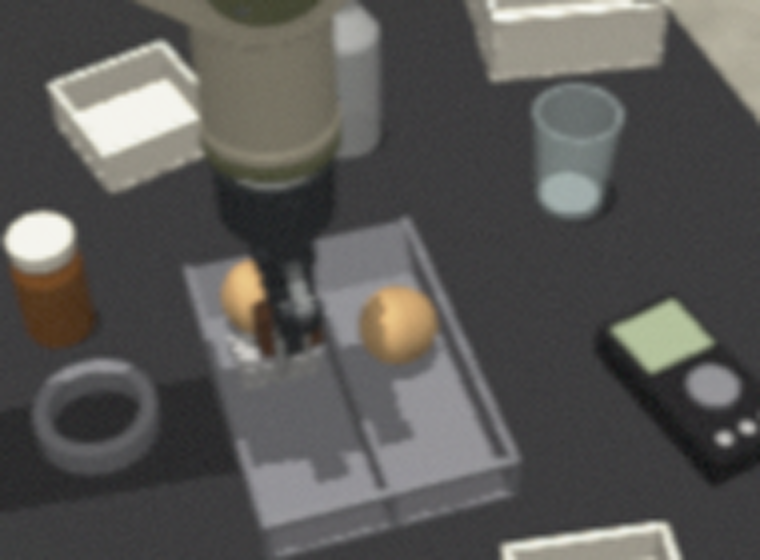

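View pics/t4.png

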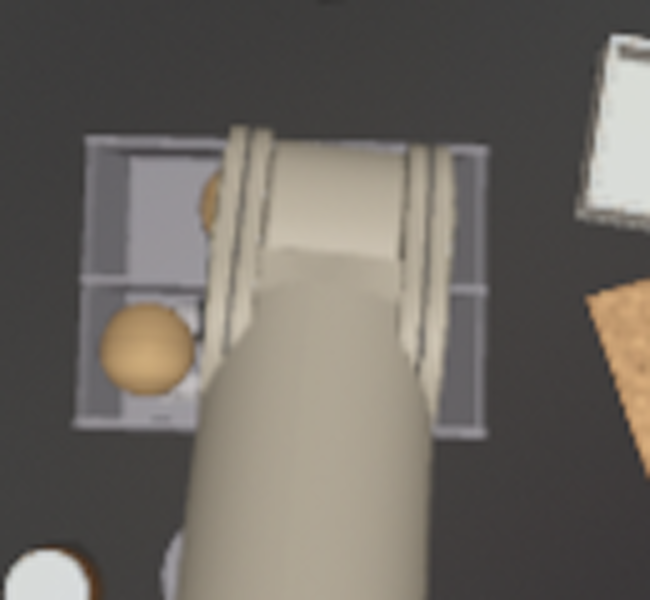

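The ball at crop (147,349) has reached the left end wall, with the spoon just behind it. I'll press on.

Request:
{"method": "move_arm", "body": {"claw": [0,0,0,0,0,0,0,0], "dp": [[-0.016,0,0],[-0.015,0,0],[-0.014,0,0],[-0.013,0,0],[-0.012,0,0],[-0.011,0,0],[-0.01,0,0],[-0.008,0,0]], "turn": [[0,0,0],[0,0,0],[0,0,0],[0,0,0],[0,0,0],[0,0,0],[0,0,0],[0,0,0]]}}

```text
clock: 12.57
position: [0.5043, -0.0114, 0.0955]
ee_rot: [-0.691, 0.722, 0.0, 0.0]
ft_force: [0.4, 0.6, -2.7]
grip_width: 0.203
```

Request:
{"method": "move_arm", "body": {"claw": [0,0,0,0], "dp": [[-0.006,0,0],[-0.004,0,0],[-0.002,0,0],[0,0,0]], "turn": [[0,0,0],[0,0,0],[0,0,0],[0,0,0]]}}

```text
clock: 12.9
position: [0.5044, -0.0093, 0.0955]
ee_rot: [-0.691, 0.723, 0.0, 0.0]
ft_force: [-0.1, -0.0, -2.6]
grip_width: 0.202
```

Run:
```python
from plan import *
from h import *
o=manip.get_obs();print(o['ft_force'],o['torque'],o['position'])
s,_=cur(87);print(s,((s[:2]-C)@U,(s[:2]-C)@V))
crop("side",220,130,190,140,4,"pics/s5.png")
crop("top",270,150,130,120,5,"pics/t5.png")
```

```text
[-0.06354809 -0.04299444 -2.63631741] [-0.2052708   0.01404901  0.00773477] [ 0.504391   -0.00925982  0.09547969]
[ 5.07476066e-01  6.06783538e-02  6.98458037e-03  8.74753450e+01
 -4.00180952e-03] (np.float64(0.0745918118651975), np.float64(-0.04251480673899399))
```

View pics/s5.png

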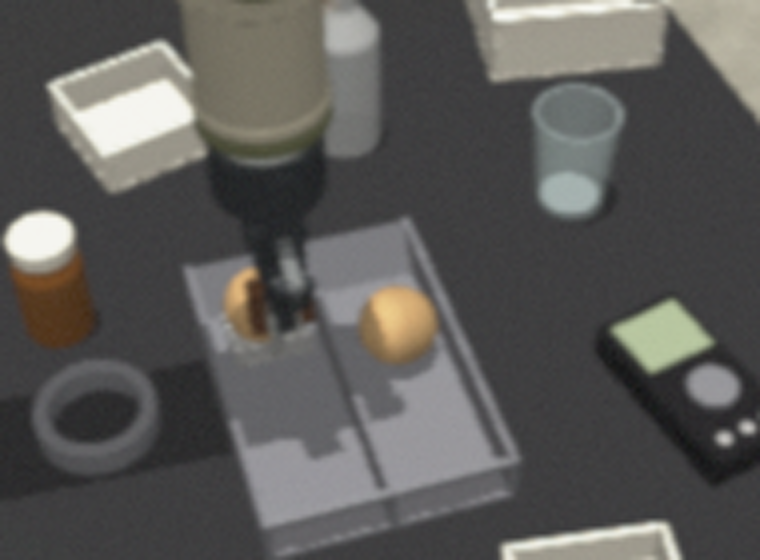

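View pics/t5.png

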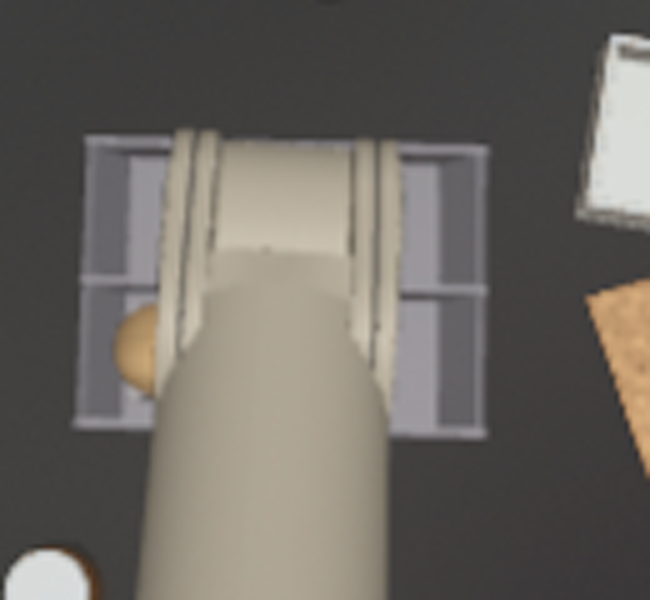

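The ball's left edge moved back from 115 to 100 in the crop, so it has rolled about 9 mm back into the window. I'll lift and carry it towards kit L.

```bash
cat >> plan.py <<'E'
KL=np.array([.4697,.3238]);KR=np.array([.6370,-.2713])
def kit(K,yaw,lipx,lipz,pit):
    """lip at distance lipx along nose direction from kit centre"""
    n=np.array([np.cos(np.radians(yaw)),np.sin(np.radians(yaw))])
    t=np.radians(pit)
    p=K+n*(lipx-.022*np.cos(t))
    return [*p,lipz+.0006+.022*np.sin(t),yaw,pit]
E
python3 - <<'E'
from plan import *
plan([(12,tr(.0735,-.0425,.10)),(14,[.470,.18,.145,145,0]),(16,kit(KL,210,-.02,.135,0))],87,0)
E
```

```text
spoon now [ 5.07500e-01  6.06000e-02  7.00000e-03  8.74719e+01 -1.80000e-03] roll 0.0
claw [0, 0, 0, 0, 0, 0, 0, 0] 
 dp [[0.001,0,-0.006],[0.003,0,-0.017],[0.004,0,-0.026],[0.005,-0.001,-0.034],[0.005,0,-0.04],[0.005,0,-0.046],[0.003,-0.001,-0.049],[0.002,0,-0.051]]
 turn [[0,0,0.003],[0,0,0.006],[0,0,0.01],[0,0,0.011],[0,0,0.011],[0,0,0.01],[0,0,0.006],[0,0,0.003]]
claw [0, 0, 0, 0, 0, 0, 0, 0] 
 dp [[-0.001,0,-0.052],[-0.004,0.001,-0.051],[-0.007,0,-0.048],[-0.011,0.001,-0.045],[-0.016,0,-0.04],[-0.021,0,-0.035],[-0.027,-0.002,-0.031],[-0.032,-0.005,-0.026]]
 turn [[0,0,-0.003],[0,0,-0.011],[0,0,-0.018],[0,0,-0.029],[0,0,-0.039],[0,0,-0.05],[0,0,-0.06],[0,0,-0.069]]
claw [0, 0, 0, 0, 0, 0, 0, 0] 
 dp [[-0.037,-0.008,-0.022],[-0.042,-0.013,-0.019],[-0.046,-0.019,-0.015],[-0.051,-0.026,-0.012],[-0.053,-0.034,-0.01],[-0.055,-0.043,-0.006],[-0.055,-0.053,-0.005],[-0.054,-0.062,-0.003]]
 turn [[0,0,-0.078],[0,0,-0.086],[0,0,-0.093],[0,0,-0.1],[0,0,-0.106],[0,0,-0.111],[0,0,-0.116],[0,0,-0.12]]
claw [0, 0, 0, 0, 0, 0, 0, 0] 
 dp [[-0.052,-0.073,-0.001],[-0.046,-0.082,0],[-0.039,-0.092,0.001],[-0.031,-0.099,0.002],[-0.022,-0.103,0.002],[-0.012,-0.106,0.003],[-0.003,-0.105,0.004],[0.006,-0.103,0.004]]
 turn [[0,0,-0.123],[0,0,-0.126],[0,0,-0.128],[0,0,-0.129],[0,0,-0.129],[0,0,-0.126],[0,0,-0.124],[0,0,-0.12]]
claw [0, 0, 0, 0, 0, 0, 0, 0] 
 dp [[0.014,-0.097,0.004],[0.02,-0.091,0.004],[0.024,-0.082,0.005],[0.028,-0.073,0.004],[0.028,-0.062,0.004],[0.027,-0.052,0.003],[0.024,-0.041,0.003],[0.019,-0.029,0.002]]
 turn [[0,0,-0.114],[0,0,-0.107],[0,0,-0.099],[0,0,-0.091],[0,0,-0.079],[0,0,-0.069],[0,0,-0.055],[0,0,-0.041]]
claw [0, 0] 
 dp [[0.012,-0.018,0.001],[0.005,-0.006,0.001]]
 turn [[0,0,-0.025],[0,0,-0.009]]
```

Request:
{"method": "move_arm", "body": {"claw": [0,0,0,0,0,0,0,0], "dp": [[0.001,0,-0.006],[0.003,0,-0.017],[0.004,0,-0.026],[0.005,-0.001,-0.034],[0.005,0,-0.04],[0.005,0,-0.046],[0.003,-0.001,-0.049],[0.002,0,-0.051]], "turn": [[0,0,0.003],[0,0,0.006],[0,0,0.01],[0,0,0.011],[0,0,0.011],[0,0,0.01],[0,0,0.006],[0,0,0.003]]}}

```text
clock: 13.67
position: [0.5045, -0.0151, 0.1506]
ee_rot: [-0.674, 0.739, -0.0, 0.0]
ft_force: [-0.3, 0.2, -3.8]
grip_width: 0.198
```

Run:
```python
from plan import *
from h import *
o=manip.get_obs();print(o['ft_force'],o['torque'],o['position'])
crop("side",220,130,190,140,4,"pics/s6.png")
```

```text
[-0.30910685  0.18173136 -3.78956583] [-0.18372054  0.00590183  0.01162431] [ 0.50454142 -0.01505502  0.15056327]
```

View pics/s6.png

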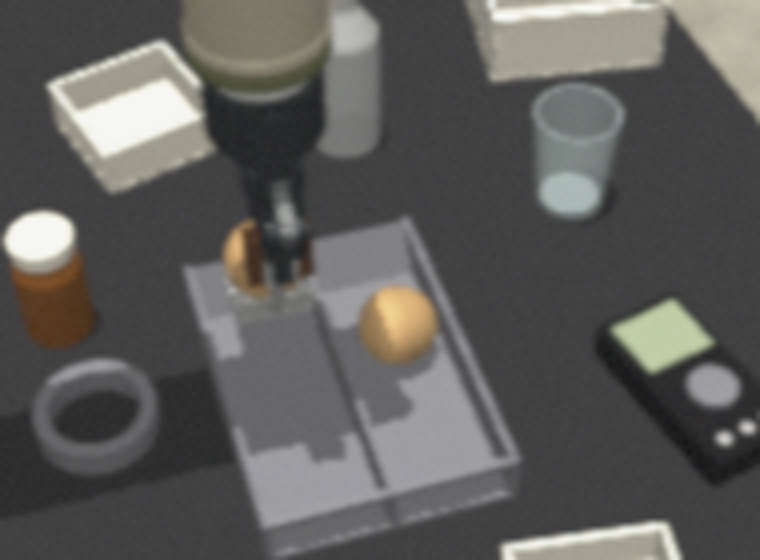

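The ball at crop (245,258) rides up with the spoon and the load is about 0.9 N higher. I'll carry on.

Request:
{"method": "move_arm", "body": {"claw": [0,0,0,0,0,0,0,0], "dp": [[-0.001,0,-0.052],[-0.004,0.001,-0.051],[-0.007,0,-0.048],[-0.011,0.001,-0.045],[-0.016,0,-0.04],[-0.021,0,-0.035],[-0.027,-0.002,-0.031],[-0.032,-0.005,-0.026]], "turn": [[0,0,-0.003],[0,0,-0.011],[0,0,-0.018],[0,0,-0.029],[0,0,-0.039],[0,0,-0.05],[0,0,-0.06],[0,0,-0.069]]}}

```text
clock: 14.38
position: [0.5054, 0.0093, 0.2158]
ee_rot: [0.752, -0.659, 0.0, -0.0]
ft_force: [0.3, 0.8, -2.5]
grip_width: 0.205
```

Request:
{"method": "move_arm", "body": {"claw": [0,0,0,0,0,0,0,0], "dp": [[-0.037,-0.008,-0.022],[-0.042,-0.013,-0.019],[-0.046,-0.019,-0.015],[-0.051,-0.026,-0.012],[-0.053,-0.034,-0.01],[-0.055,-0.043,-0.006],[-0.055,-0.053,-0.005],[-0.054,-0.062,-0.003]], "turn": [[0,0,-0.078],[0,0,-0.086],[0,0,-0.093],[0,0,-0.1],[0,0,-0.106],[0,0,-0.111],[0,0,-0.116],[0,0,-0.12]]}}

```text
clock: 15.05
position: [0.5203, 0.1047, 0.2338]
ee_rot: [0.921, -0.39, 0.0, -0.0]
ft_force: [-0.3, -0.1, -2.8]
grip_width: 0.199
```

Request:
{"method": "move_arm", "body": {"claw": [0,0,0,0,0,0,0,0], "dp": [[-0.052,-0.073,-0.001],[-0.046,-0.082,0],[-0.039,-0.092,0.001],[-0.031,-0.099,0.002],[-0.022,-0.103,0.002],[-0.012,-0.106,0.003],[-0.003,-0.105,0.004],[0.006,-0.103,0.004]], "turn": [[0,0,-0.123],[0,0,-0.126],[0,0,-0.128],[0,0,-0.129],[0,0,-0.129],[0,0,-0.126],[0,0,-0.124],[0,0,-0.12]]}}

```text
clock: 15.72
position: [0.5511, 0.2639, 0.2305]
ee_rot: [1.0, -0.005, -0.0, -0.0]
ft_force: [0.1, -0.6, -3.3]
grip_width: 0.203
```

Request:
{"method": "move_arm", "body": {"claw": [0,0,0,0,0,0,0,0], "dp": [[0.014,-0.097,0.004],[0.02,-0.091,0.004],[0.024,-0.082,0.005],[0.028,-0.073,0.004],[0.028,-0.062,0.004],[0.027,-0.052,0.003],[0.024,-0.041,0.003],[0.019,-0.029,0.002]], "turn": [[0,0,-0.114],[0,0,-0.107],[0,0,-0.099],[0,0,-0.091],[0,0,-0.079],[0,0,-0.069],[0,0,-0.055],[0,0,-0.041]]}}

```text
clock: 16.38
position: [0.5655, 0.3757, 0.2243]
ee_rot: [0.969, 0.249, -0.0, -0.0]
ft_force: [0.4, 0.2, -2.1]
grip_width: 0.204
```

Request:
{"method": "move_arm", "body": {"claw": [0,0,0,0], "dp": [[0.012,-0.018,0.001],[0.005,-0.006,0.001],[0,0,0],[0,0,0]], "turn": [[0,0,-0.025],[0,0,-0.009],[0,0,0],[0,0,0]]}}

```text
clock: 16.72
position: [0.5669, 0.3793, 0.2242]
ee_rot: [0.966, 0.258, 0.0, 0.0]
ft_force: [-0.3, -0.2, -2.9]
grip_width: 0.196
```

Run:
```python
from plan import *
from h import *
o=manip.get_obs();print(o['ft_force'],o['torque'],o['joint_pos'].round(2),cur(210),kit(KL,210,-.02,.135,0))
crop("side",200,80,190,140,4,"pics/s7.png")
crop("top",160,150,190,140,4,"pics/t7.png")
plan([(14,kit(KL,210,-.02,.048,15)),(24,kit(KL,210,-.02,.042,46))],210,0)
```

```text
[-0.275001   -0.15255175 -2.85574828] [ 0.07740197 -0.10855267  0.03944271] [-0.85  0.47  0.28  1.31 -0.13  1.38 -0.05] (array([5.06255770e-01, 3.44342352e-01, 1.35741281e-01, 2.09948664e+02,
       4.19287868e-04]), np.float64(0.01587139644412224)) [np.float64(0.5060730669589464), np.float64(0.3448), np.float64(0.1356), 210, 0]
spoon now [5.063000e-01 3.443000e-01 1.358000e-01 2.099404e+02 1.010000e-02] roll 0.01
claw [0, 0, 0, 0, 0, 0, 0, 0] 
 dp [[-0.001,0,0.004],[-0.002,0,0.009],[-0.004,0,0.016],[-0.006,0,0.02],[-0.007,-0.001,0.024],[-0.009,0,0.027],[-0.011,0,0.029],[-0.012,0,0.03]]
 turn [[0,0.002,0],[0,0.007,0],[0,0.011,0],[0,0.015,0],[0,0.018,0],[0,0.022,0],[0,0.024,0],[0,0.028,-0.001]]
claw [0, 0, 0, 0, 0, 0, 0, 0] 
 dp [[-0.015,-0.001,0.031],[-0.016,0,0.029],[-0.018,0,0.029],[-0.02,-0.001,0.025],[-0.02,0,0.023],[-0.021,0,0.018],[-0.021,0,0.013],[-0.021,-0.001,0.009]]
 turn [[0,0.03,0],[0,0.032,0],[0,0.034,0],[0,0.035,0],[0,0.037,0],[0,0.038,0],[0,0.039,0],[0,0.039,0]]
claw [0, 0, 0, 0, 0, 0, 0, 0] 
 dp [[-0.02,0,0.004],[-0.02,0,0],[-0.018,0,-0.003],[-0.018,0,-0.006],[-0.016,0,-0.009],[-0.015,0,-0.011],[-0.014,0,-0.013],[-0.012,0,-0.014]]
 turn [[0.001,0.04,0],[0,0.04,0],[0,0.04,0],[0,0.039,-0.001],[0,0.04,0],[0,0.038,0],[0,0.038,0],[0,0.037,0]]
claw [0, 0, 0, 0, 0, 0, 0, 0] 
 dp [[-0.011,0,-0.016],[-0.009,0,-0.016],[-0.008,0,-0.017],[-0.006,0,-0.017],[-0.005,0,-0.016],[-0.004,0,-0.016],[-0.003,0,-0.015],[-0.002,0,-0.014]]
 turn [[0,0.036,0],[-0.001,0.034,0],[0,0.032,0],[0,0.031,0],[0,0.029,0.001],[0,0.027,0],[0,0.024,0],[0,0.022,0]]
claw [0, 0, 0, 0, 0, 0] 
 dp [[-0.001,0.001,-0.013],[-0.001,0,-0.011],[0,0,-0.008],[0,0,-0.007],[0,0,-0.004],[0,0,-0.002]]
 turn [[0,0.018,0],[0,0.016,0],[0,0.013,0],[0,0.009,0],[0,0.006,0],[0,0.002,0]]
```

View pics/s7.png

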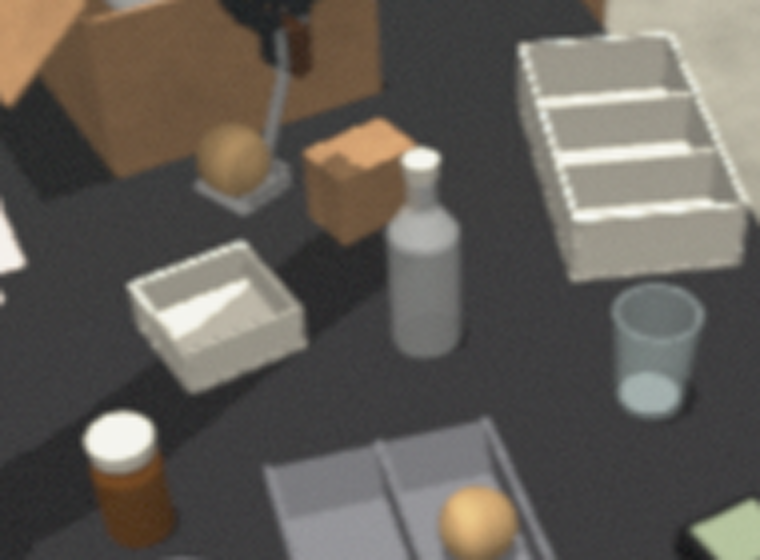

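View pics/t7.png

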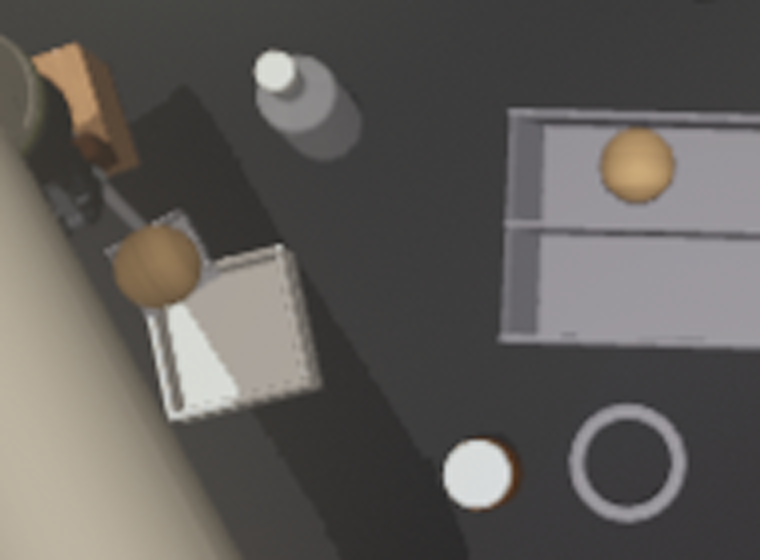

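The ball sits in the spoon just behind kit L at (157,265), with the nose towards the box. I'll lower and tip.

Request:
{"method": "move_arm", "body": {"claw": [0,0,0,0,0,0,0,0], "dp": [[-0.001,0,0.004],[-0.002,0,0.009],[-0.004,0,0.016],[-0.006,0,0.02],[-0.007,-0.001,0.024],[-0.009,0,0.027],[-0.011,0,0.029],[-0.012,0,0.03]], "turn": [[0,0.002,0],[0,0.007,0],[0,0.011,0],[0,0.015,0],[0,0.018,0],[0,0.022,0],[0,0.024,0],[0,0.028,0]]}}

```text
clock: 17.48
position: [0.5584, 0.3753, 0.1913]
ee_rot: [0.965, 0.259, 0.049, -0.013]
ft_force: [1.0, -0.5, -2.2]
grip_width: 0.203
```

Request:
{"method": "move_arm", "body": {"claw": [0,0,0,0,0,0,0,0], "dp": [[-0.015,-0.001,0.031],[-0.016,0,0.029],[-0.018,0,0.029],[-0.02,-0.001,0.025],[-0.02,0,0.023],[-0.021,0,0.018],[-0.021,0,0.013],[-0.021,-0.001,0.009]], "turn": [[0,0.03,0],[0,0.032,0],[0,0.034,0],[0,0.035,0],[0,0.037,0],[0,0.038,0],[0,0.039,0],[0,0.039,0]]}}

```text
clock: 18.15
position: [0.5371, 0.3636, 0.1504]
ee_rot: [0.953, 0.256, 0.156, -0.042]
ft_force: [0.1, -0.1, -2.6]
grip_width: 0.203
```

Run:
```python
from plan import *
from h import *
o=manip.get_obs();print(o['ft_force'],o['joint_pos'].round(2),cur(210))
crop("side",200,80,190,140,4,"pics/s8.png")
```

```text
[ 0.09007786 -0.1089331  -2.64587171] [-0.94  0.22  0.28  1.82 -0.02  0.78 -0.14] (array([5.04028159e-01, 3.44555669e-01, 4.42206273e-02, 2.10013172e+02,
       1.85693172e+01]), np.float64(-0.01363563231350631))
```

View pics/s8.png

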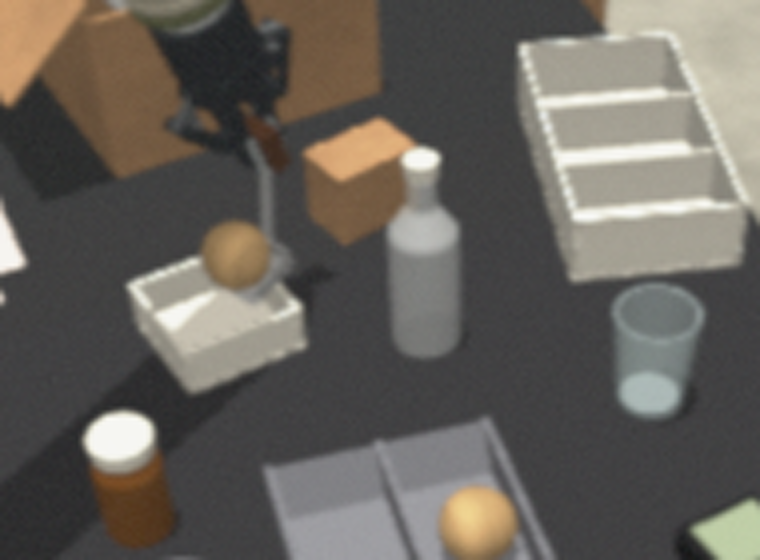

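The lip is now over the box and the ball is still in the window at (237,255). I'll replan the tip slightly higher so the underside clears the box wall.

Run:
```python
from plan import *
plan([(6,kit(KL,210,-.02,.044,24)),(16,kit(KL,210,-.02,.044,46))],210,0)
```

```text
spoon now [5.028000e-01 3.438000e-01 4.320000e-02 2.100111e+02 1.855690e+01] roll -0.01
claw [0, 0, 0, 0, 0, 0, 0, 0] 
 dp [[0,0,-0.003],[-0.001,0.001,-0.009],[-0.002,0,-0.014],[-0.003,0.001,-0.016],[-0.005,0.001,-0.018],[-0.006,0.001,-0.019],[-0.009,0,-0.018],[-0.01,0.001,-0.018]]
 turn [[0,0.004,0],[0,0.012,0],[0,0.019,0],[0,0.024,0],[0,0.029,0],[0,0.033,0],[0,0.036,0],[0,0.038,0]]
claw [0, 0, 0, 0, 0, 0, 0, 0] 
 dp [[-0.012,0,-0.016],[-0.013,0,-0.016],[-0.014,0,-0.015],[-0.014,0,-0.015],[-0.015,0,-0.013],[-0.015,0,-0.013],[-0.014,0,-0.011],[-0.014,0,-0.011]]
 turn [[0,0.039,0],[0,0.041,0],[0,0.041,0],[0,0.04,0],[0,0.04,0],[0,0.038,0],[0,0.036,0],[0,0.034,0]]
claw [0, 0, 0, 0, 0, 0] 
 dp [[-0.012,-0.001,-0.009],[-0.011,0,-0.008],[-0.01,0,-0.006],[-0.007,0,-0.005],[-0.004,0,-0.003],[-0.002,0,-0.001]]
 turn [[0,0.03,0],[0,0.025,0],[0,0.021,0],[0,0.016,0],[0,0.01,0],[0,0.004,0]]
```

Request:
{"method": "move_arm", "body": {"claw": [0,0,0,0,0,0,0,0], "dp": [[0,0,-0.003],[-0.001,0.001,-0.009],[-0.002,0,-0.014],[-0.003,0.001,-0.016],[-0.005,0.001,-0.018],[-0.006,0.001,-0.019],[-0.009,0,-0.018],[-0.01,0.001,-0.018]], "turn": [[0,0.004,0],[0,0.012,0],[0,0.019,0],[0,0.024,0],[0,0.029,0],[0,0.033,0],[0,0.036,0],[0,0.038,0]]}}

```text
clock: 18.87
position: [0.5253, 0.3557, 0.1703]
ee_rot: [0.938, 0.251, 0.229, -0.062]
ft_force: [-0.4, 0.1, -2.9]
grip_width: 0.202
```

Request:
{"method": "move_arm", "body": {"claw": [0,0,0,0,0,0,0,0], "dp": [[-0.012,0,-0.016],[-0.013,0,-0.016],[-0.014,0,-0.015],[-0.014,0,-0.015],[-0.015,0,-0.013],[-0.015,0,-0.013],[-0.014,0,-0.011],[-0.014,0,-0.011]], "turn": [[0,0.039,0],[0,0.041,0],[0,0.041,0],[0,0.04,0],[0,0.04,0],[0,0.038,0],[0,0.036,0],[0,0.034,0]]}}

```text
clock: 19.53
position: [0.4986, 0.3406, 0.1764]
ee_rot: [0.904, 0.242, 0.341, -0.092]
ft_force: [0.6, 1.1, -1.6]
grip_width: 0.198
```

Request:
{"method": "move_arm", "body": {"claw": [0,0,0,0,0,0,0,0], "dp": [[-0.012,-0.001,-0.009],[-0.011,0,-0.008],[-0.01,0,-0.006],[-0.007,0,-0.005],[-0.004,0,-0.003],[-0.002,0,-0.001],[0,0,0],[0,0,0]], "turn": [[0,0.03,0],[0,0.025,0],[0,0.021,0],[0,0.016,0],[0,0.01,0],[0,0.004,0],[0,0,0],[0,0,0]]}}

```text
clock: 20.2
position: [0.4893, 0.3352, 0.1745]
ee_rot: [0.889, 0.238, 0.377, -0.101]
ft_force: [-0.0, 0.1, -1.5]
grip_width: 0.202
```

Run:
```python
from plan import *
from h import *
o=manip.get_obs();print(o['ft_force'],o['joint_pos'].round(2),cur(210))
crop("side",200,80,190,140,4,"pics/s9.png")
```

```text
[-0.00286675  0.09954037 -1.54982496] [-0.9  -0.12  0.11  2.32  0.94  0.25 -1.1 ] (array([5.02302237e-01, 3.42721759e-01, 6.26348972e-02, 2.09985405e+02,
       4.59754680e+01]), np.float64(-0.024566906431872555))
```

View pics/s9.png

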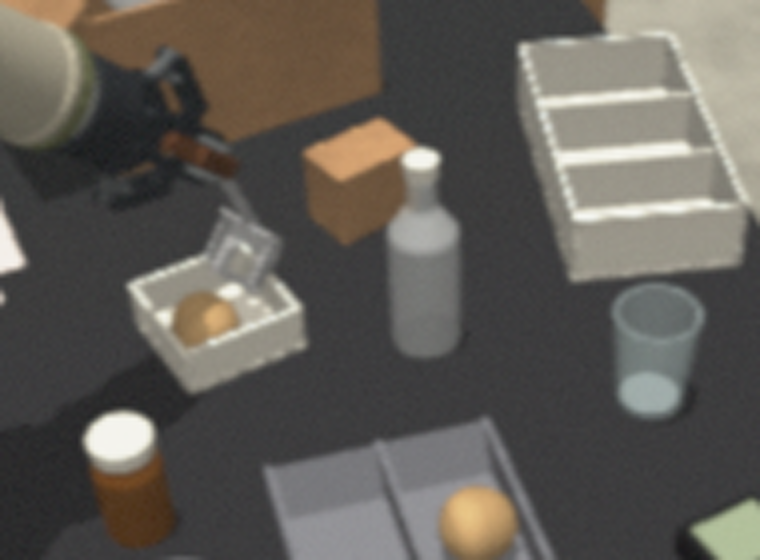

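The ball is in kit L at (205,320) and the pocket is empty. Next I'll retreat and go to the far lane.

Run:
```python
from plan import *
plan([(10,kit(KL,210,-.03,.09,22)),(8,[.508,.340,.145,202,0]),(14,[.475,.17,.15,150,0]),(20,tr(-.05,.048,.12))],210,0)
```

```text
spoon now [5.024000e-01 3.428000e-01 6.260000e-02 2.099824e+02 4.597350e+01] roll -0.02
claw [0, 0, 0, 0, 0, 0, 0, 0] 
 dp [[0.005,0,0.001],[0.015,0,0.005],[0.024,0.001,0.006],[0.031,0,0.007],[0.037,0.001,0.007],[0.041,0,0.007],[0.045,0,0.005],[0.046,0,0.004]]
 turn [[0,-0.008,0],[0.001,-0.023,-0.001],[0.001,-0.036,-0.002],[0.001,-0.047,-0.001],[0.001,-0.057,-0.001],[0.001,-0.064,-0.001],[0,-0.07,-0.001],[0,-0.074,0.001]]
claw [0, 0, 0, 0, 0, 0, 0, 0] 
 dp [[0.046,0,0.001],[0.045,0,-0.002],[0.042,-0.001,-0.005],[0.038,0,-0.008],[0.033,0.002,-0.011],[0.026,0.004,-0.012],[0.02,0.009,-0.013],[0.012,0.013,-0.014]]
 turn [[-0.002,-0.077,0.003],[-0.002,-0.077,0.004],[-0.002,-0.075,0.007],[-0.003,-0.074,0.009],[-0.003,-0.07,0.014],[-0.004,-0.066,0.017],[-0.003,-0.061,0.023],[-0.002,-0.055,0.029]]
claw [0, 0, 0, 0, 0, 0, 0, 0] 
 dp [[0.003,0.019,-0.012],[-0.005,0.026,-0.012],[-0.013,0.035,-0.01],[-0.02,0.043,-0.008],[-0.025,0.053,-0.006],[-0.028,0.061,-0.004],[-0.029,0.07,-0.002],[-0.028,0.078,-0.002]]
 turn [[-0.002,-0.047,0.035],[-0.001,-0.041,0.042],[0.001,-0.031,0.049],[0.002,-0.024,0.05
[... 647 characters left out ...]
0.001,0.007,0.103],[-0.002,0.006,0.101],[-0.001,0.004,0.1],[-0.003,0.003,0.099],[-0.002,0.001,0.096],[-0.002,0.001,0.093],[-0.002,-0.001,0.089]]
claw [0, 0, 0, 0, 0, 0, 0, 0] 
 dp [[0.084,0.016,0.012],[0.08,0.008,0.012],[0.076,0.001,0.011],[0.069,-0.004,0.01],[0.063,-0.009,0.01],[0.056,-0.012,0.008],[0.048,-0.014,0.008],[0.039,-0.014,0.006]]
 turn [[-0.002,-0.002,0.086],[-0.002,-0.002,0.081],[-0.002,-0.003,0.076],[-0.001,-0.003,0.07],[-0.001,-0.004,0.064],[0,-0.003,0.058],[-0.001,-0.004,0.05],[0,-0.003,0.042]]
claw [0, 0, 0, 0] 
 dp [[0.031,-0.012,0.005],[0.023,-0.011,0.004],[0.014,-0.007,0.002],[0.005,-0.002,0.001]]
 turn [[0,-0.003,0.034],[0,-0.002,0.024],[0,-0.001,0.016],[0,-0.001,0.005]]
```

Request:
{"method": "move_arm", "body": {"claw": [0,0,0,0,0,0,0,0], "dp": [[0.005,0,0.001],[0.015,0,0.005],[0.024,0.001,0.006],[0.031,0,0.007],[0.037,0.001,0.007],[0.041,0,0.007],[0.045,0,0.005],[0.046,0,0.004]], "turn": [[0,-0.008,0],[0.001,-0.023,-0.001],[0.001,-0.036,-0.002],[0.001,-0.047,-0.001],[0.001,-0.057,-0.001],[0.001,-0.064,-0.001],[0,-0.07,-0.001],[0,-0.074,0.001]]}}

```text
clock: 20.92
position: [0.5267, 0.3575, 0.1989]
ee_rot: [0.935, 0.254, 0.24, -0.066]
ft_force: [-0.1, 0.0, -2.3]
grip_width: 0.199
```

Request:
{"method": "move_arm", "body": {"claw": [0,0,0,0,0,0,0,0], "dp": [[0.046,0,0.001],[0.045,0,-0.002],[0.042,-0.001,-0.005],[0.038,0,-0.008],[0.033,0.002,-0.011],[0.026,0.004,-0.012],[0.02,0.009,-0.013],[0.012,0.013,-0.014]], "turn": [[-0.002,-0.077,0.003],[-0.002,-0.077,0.004],[-0.002,-0.075,0.007],[-0.003,-0.074,0.009],[-0.003,-0.07,0.014],[-0.004,-0.066,0.017],[-0.003,-0.061,0.023],[-0.002,-0.055,0.029]]}}

```text
clock: 21.58
position: [0.5698, 0.3758, 0.2285]
ee_rot: [0.975, 0.221, 0.032, -0.008]
ft_force: [0.0, -0.2, -1.9]
grip_width: 0.202
```

Request:
{"method": "move_arm", "body": {"claw": [0,0,0,0,0,0,0,0], "dp": [[0.003,0.019,-0.012],[-0.005,0.026,-0.012],[-0.013,0.035,-0.01],[-0.02,0.043,-0.008],[-0.025,0.053,-0.006],[-0.028,0.061,-0.004],[-0.029,0.07,-0.002],[-0.028,0.078,-0.002]], "turn": [[-0.002,-0.047,0.035],[-0.001,-0.041,0.042],[0.001,-0.031,0.049],[0.002,-0.024,0.057],[0.003,-0.016,0.063],[0.004,-0.011,0.07],[0.005,-0.004,0.075],[0.006,0,0.08]]}}

```text
clock: 22.25
position: [0.562, 0.2938, 0.2407]
ee_rot: [0.999, 0.036, -0.034, 0.001]
ft_force: [0.1, -0.8, -0.7]
grip_width: 0.206
```

Run:
```python
from plan import *
o=manip.get_obs();print(o['ft_force'],o['joint_pos'].round(2),cur(180))
```

```text
[ 0.13057541 -0.78822471 -0.73559024] [-0.87  0.41  0.45  1.38 -0.2   1.45 -0.34] (array([ 4.86394282e-01,  2.88265903e-01,  1.57170519e-01,  1.84174541e+02,
       -3.88744452e+00]), np.float64(-0.022276636332810615))
```

Request:
{"method": "move_arm", "body": {"claw": [0,0,0,0,0,0,0,0], "dp": [[-0.025,0.086,0],[-0.02,0.092,0],[-0.014,0.098,0],[-0.006,0.101,0.002],[0.003,0.104,0.002],[0.015,0.104,0.003],[0.025,0.102,0.004],[0.038,0.099,0.006]], "turn": [[0.005,0.005,0.084],[0.006,0.008,0.089],[0.004,0.01,0.092],[0.005,0.012,0.095],[0.003,0.014,0.097],[0.003,0.013,0.1],[0.001,0.013,0.101],[0,0.011,0.102]]}}

```text
clock: 22.92
position: [0.5355, 0.1345, 0.2385]
ee_rot: [0.966, -0.26, 0.0, -0.0]
ft_force: [0.4, 0.1, -2.7]
grip_width: 0.202
```

Request:
{"method": "move_arm", "body": {"claw": [0,0,0,0,0,0,0,0], "dp": [[0.05,0.093,0.006],[0.061,0.085,0.008],[0.07,0.076,0.01],[0.077,0.067,0.01],[0.083,0.057,0.011],[0.085,0.045,0.012],[0.087,0.036,0.012],[0.086,0.026,0.012]], "turn": [[0,0.01,0.102],[-0.001,0.007,0.103],[-0.002,0.006,0.101],[-0.001,0.004,0.1],[-0.003,0.003,0.099],[-0.002,0.001,0.096],[-0.002,0.001,0.093],[-0.002,-0.001,0.089]]}}

```text
clock: 23.58
position: [0.5518, -0.024, 0.2245]
ee_rot: [0.841, -0.54, 0.011, 0.006]
ft_force: [0.3, 1.0, -2.5]
grip_width: 0.198
```

Request:
{"method": "move_arm", "body": {"claw": [0,0,0,0,0,0,0,0], "dp": [[0.084,0.016,0.012],[0.08,0.008,0.012],[0.076,0.001,0.011],[0.069,-0.004,0.01],[0.063,-0.009,0.01],[0.056,-0.012,0.008],[0.048,-0.014,0.008],[0.039,-0.014,0.006]], "turn": [[-0.002,-0.002,0.086],[-0.002,-0.002,0.081],[-0.002,-0.003,0.076],[-0.001,-0.003,0.07],[-0.001,-0.004,0.064],[0,-0.003,0.058],[-0.001,-0.004,0.05],[0,-0.003,0.042]]}}

```text
clock: 24.25
position: [0.5833, -0.1242, 0.2103]
ee_rot: [0.712, -0.702, 0.002, 0.002]
ft_force: [0.0, 1.0, -2.6]
grip_width: 0.198
```

Request:
{"method": "move_arm", "body": {"claw": [0,0,0,0,0,0], "dp": [[0.031,-0.012,0.005],[0.023,-0.011,0.004],[0.014,-0.007,0.002],[0.005,-0.002,0.001],[0,0,0],[0,0,0]], "turn": [[0,-0.003,0.034],[0,-0.002,0.024],[0,-0.001,0.016],[0,-0.001,0.005],[0,0,0],[0,0,0]]}}

```text
clock: 24.75
position: [0.5893, -0.1374, 0.2084]
ee_rot: [-0.692, 0.722, -0.0, 0.0]
ft_force: [1.0, 0.6, -3.3]
grip_width: 0.203
```

Run:
```python
from plan import *
from h import *
o=manip.get_obs();print(o['ft_force'],o['joint_pos'].round(2),o['clock'])
crop("side",220,130,190,140,4,"pics/s10.png")
crop("top",270,150,130,120,5,"pics/t10.png")
plan([(16,tr(-.05,.048,.007))],87,0)
```

```text
[ 1.02487436  0.63302133 -3.28411303] [-0.52  0.39  0.87  1.59 -0.31  1.31 -1.22] 24.75
spoon now [ 5.92400e-01 -6.74000e-02  1.19900e-01  8.75502e+01 -5.20000e-03] roll -0.02
claw [0, 0, 0, 0, 0, 0, 0, 0] 
 dp [[0,0,0.006],[0,0,0.018],[0,0,0.028],[0,0,0.036],[0,0,0.043],[0.001,0,0.048],[0,0,0.051],[0,0,0.052]]
 turn [[0,0,0],[0,0,0],[0,0,0],[0,0,0],[0,0,0],[0,0,0],[0,0,0],[0,0,0.001]]
claw [0, 0, 0, 0, 0, 0, 0, 0] 
 dp [[0,0,0.053],[0,0,0.051],[0,0,0.048],[0.001,0,0.042],[0,0,0.036],[0,0,0.028],[0,0,0.018],[0,0,0.007]]
 turn [[0,0,0],[0,0,0],[0,0,0],[0,0,0],[0,0,0],[0,0,0],[0,0,0],[0,0,0]]
```

View pics/s10.png

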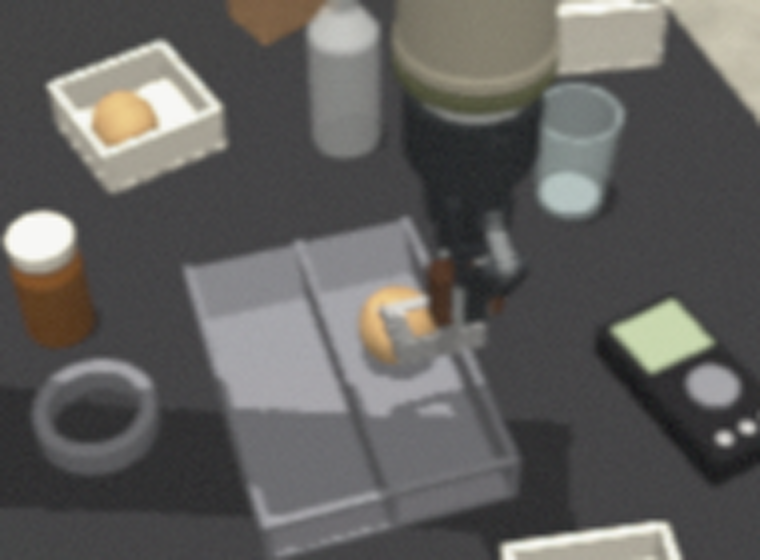

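View pics/t10.png

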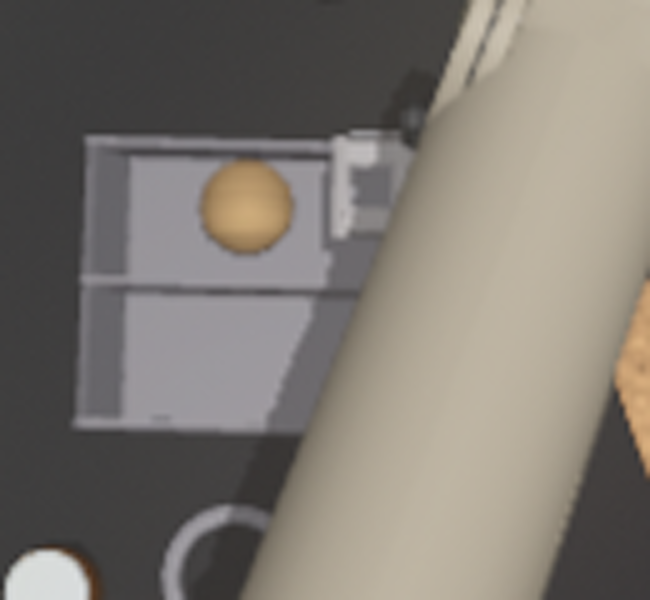

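The first ball rests in kit L, the far ball has not moved, and the spoon is in line with it. I'll lower the spoon and push.

Request:
{"method": "move_arm", "body": {"claw": [0,0,0,0,0,0,0,0], "dp": [[0,0,0.006],[0,0,0.018],[0,0,0.028],[0,0,0.036],[0,0,0.043],[0.001,0,0.048],[0,0,0.051],[0,0,0.052]], "turn": [[0,0,0],[0,0,0],[0,0,0],[0,0,0],[0,0,0],[0,0,0],[0,0,0],[0,0,0]]}}

```text
clock: 25.52
position: [0.589, -0.138, 0.1505]
ee_rot: [-0.691, 0.722, 0.0, -0.0]
ft_force: [0.0, 0.3, -2.0]
grip_width: 0.198
```

Request:
{"method": "move_arm", "body": {"claw": [0,0,0,0,0,0,0,0], "dp": [[0,0,0.053],[0,0,0.051],[0,0,0.048],[0.001,0,0.042],[0,0,0.036],[0,0,0.028],[0,0,0.018],[0,0,0.005]], "turn": [[0,0,0],[0,0,0],[0,0,0],[0,0,0],[0,0,0],[0,0,0],[0,0,0],[0,0,0]]}}

```text
clock: 26.18
position: [0.5891, -0.1382, 0.0952]
ee_rot: [-0.691, 0.722, 0.0, -0.0]
ft_force: [0.2, 0.4, -3.3]
grip_width: 0.201
```

Run:
```python
from plan import *
o=manip.get_obs();print(o['ft_force'],o['torque'],o['position'])
plan([(28,tr(.060,.048,.0068)),(14,tr(.075,.047,.0068))],87,0)
```

```text
[ 0.16703257  0.39909015 -3.26349993] [-0.05999181  0.01843693  0.05360632] [ 0.58909474 -0.13823079  0.09515761]
spoon now [ 5.92100e-01 -6.83000e-02  6.60000e-03  8.74956e+01  1.66000e-02] roll 0.02
claw [0, 0, 0, 0, 0, 0, 0, 0] 
 dp [[-0.002,0,0],[-0.004,0,0],[-0.007,0,0],[-0.01,0,0],[-0.012,0,0],[-0.015,0,0],[-0.016,-0.001,0],[-0.019,0,0]]
 turn [[0.001,0,0],[0,0,0],[0,0,0],[0,0,0],[0,0,0],[0,0,0],[0,0,0],[0,0,0]]
claw [0, 0, 0, 0, 0, 0, 0, 0] 
 dp [[-0.02,0,0],[-0.021,0,0],[-0.023,0,0],[-0.024,0,0],[-0.025,-0.001,0],[-0.025,0,0],[-0.026,0,0],[-0.027,0,0]]
 turn [[0,0,0],[0,0,0],[0,0,0],[0,0,0],[0,0,0],[0,0,0],[0,0,0],[0,0,0]]
claw [0, 0, 0, 0, 0, 0, 0, 0] 
 dp [[-0.026,0,-0.001],[-0.027,0,0],[-0.026,0,0],[-0.026,0,0],[-0.025,0,0],[-0.025,0,0],[-0.024,0,0],[-0.022,0,0]]
 turn [[0,0,0],[0,0,0],[0,0,0],[0,0,0],[0,0,0],[0,0,0],[0,0,0],[0,0,0]]
claw [0, 0, 0, 0, 0, 0, 0, 0] 
 dp [[-0.022,0,0],[-0.019,0,0],[-0.019,0,0],[-0.016,0.001,0],[-0.014,0,0],[-0.012,0,0],[-0.011,0.001,0],[-0.009,0,0]]
 turn [[0,0,0],[0,0,0],[0,0,0],[0,0,0],[0,0,0],[0,0,0],[0,0,0],[0,0,0]]
claw [0, 0, 0, 0, 0, 0, 0, 0] 
 dp [[-0.007,0.001,0],[-0.006,0,0],[-0.005,0.001,0],[-0.004,0,0],[-0.002,0,0],[-0.002,0.001,0],[-0.002,0,0],[0,0,0]]
 turn [[0,0,0],[0,0,0],[0,0,0],[0,0,0],[0,0,0],[0,0,0],[0,0,0],[0,0,0]]
claw [0, 0] 
 dp [[-0.001,0.001,0],[0,0,0]]
 turn [[0,0,0],[0,0,0]]
```

Request:
{"method": "move_arm", "body": {"claw": [0,0,0,0,0,0,0,0], "dp": [[-0.002,0,0],[-0.004,0,0],[-0.007,0,0],[-0.01,0,0],[-0.012,0,0],[-0.015,0,0],[-0.016,-0.001,0],[-0.019,0,0]], "turn": [[0,0,0],[0,0,0],[0,0,0],[0,0,0],[0,0,0],[0,0,0],[0,0,0],[0,0,0]]}}

```text
clock: 26.85
position: [0.5903, -0.1209, 0.0958]
ee_rot: [-0.691, 0.722, -0.0, 0.0]
ft_force: [-0.0, -0.2, -2.6]
grip_width: 0.206
```

Request:
{"method": "move_arm", "body": {"claw": [0,0,0,0,0,0,0,0], "dp": [[-0.02,0,0],[-0.021,0,0],[-0.023,0,0],[-0.024,0,0],[-0.025,-0.001,0],[-0.025,0,0],[-0.026,0,0],[-0.027,0,0]], "turn": [[0,0,0],[0,0,0],[0,0,0],[0,0,0],[0,0,0],[0,0,0],[0,0,0],[0,0,0]]}}

```text
clock: 27.52
position: [0.5921, -0.0826, 0.0957]
ee_rot: [-0.691, 0.722, -0.0, -0.0]
ft_force: [0.4, 0.0, -1.3]
grip_width: 0.203
```

Request:
{"method": "move_arm", "body": {"claw": [0,0,0,0,0,0,0,0], "dp": [[-0.026,0,0],[-0.027,0,0],[-0.026,0,0],[-0.026,0,0],[-0.025,0,0],[-0.025,0,0],[-0.024,0,0],[-0.022,0,0]], "turn": [[0,0,0],[0,0,0],[0,0,0],[0,0,0],[0,0,0],[0,0,0],[0,0,0],[0,0,0]]}}

```text
clock: 28.18
position: [0.5939, -0.0424, 0.0957]
ee_rot: [-0.691, 0.722, -0.0, -0.0]
ft_force: [0.3, 0.6, -2.8]
grip_width: 0.2
```

Request:
{"method": "move_arm", "body": {"claw": [0,0,0,0,0,0,0,0], "dp": [[-0.022,0,0],[-0.019,0,0],[-0.019,0,0],[-0.016,0.001,0],[-0.014,0,0],[-0.012,0,0],[-0.011,0.001,0],[-0.009,0,0]], "turn": [[0,0,0],[0,0,0],[0,0,0],[0,0,0],[0,0,0],[0,0,0],[0,0,0],[0,0,0]]}}

```text
clock: 28.85
position: [0.5945, -0.0184, 0.0957]
ee_rot: [-0.691, 0.722, -0.0, -0.0]
ft_force: [-0.7, 0.2, -2.7]
grip_width: 0.205
```

Request:
{"method": "move_arm", "body": {"claw": [0,0,0,0,0,0,0,0], "dp": [[-0.007,0.001,0],[-0.006,0,0],[-0.005,0.001,0],[-0.004,0,0],[-0.003,0,0],[-0.002,0.001,0],[-0.002,0,0],[0,0,0]], "turn": [[0,0,0],[0,0,0],[0,0,0],[0,0,0],[0,0,0],[0,0,0],[0,0,0],[0,0,0]]}}

```text
clock: 29.52
position: [0.5942, -0.0127, 0.0957]
ee_rot: [-0.691, 0.722, -0.0, -0.0]
ft_force: [0.8, 0.3, -3.2]
grip_width: 0.203
```

Run:
```python
from plan import *
from h import *
o=manip.get_obs();print(o['ft_force'],o['torque'],o['clock'])
s,_=cur(87);print(s,((s[:2]-C)@U,(s[:2]-C)@V))
crop("side",220,130,190,140,4,"pics/s11.png")
crop("top",270,150,130,120,5,"pics/t11.png")
```

```text
[ 0.77261595  0.3397681  -3.17160265] [-0.1436385  -0.00270172 -0.00958084] 29.5167
[5.97247480e-01 5.71756947e-02 7.16595421e-03 8.74920068e+01
 1.26569753e-02] (np.float64(0.07500668910077005), np.float64(0.04731955189801363))
```

View pics/s11.png

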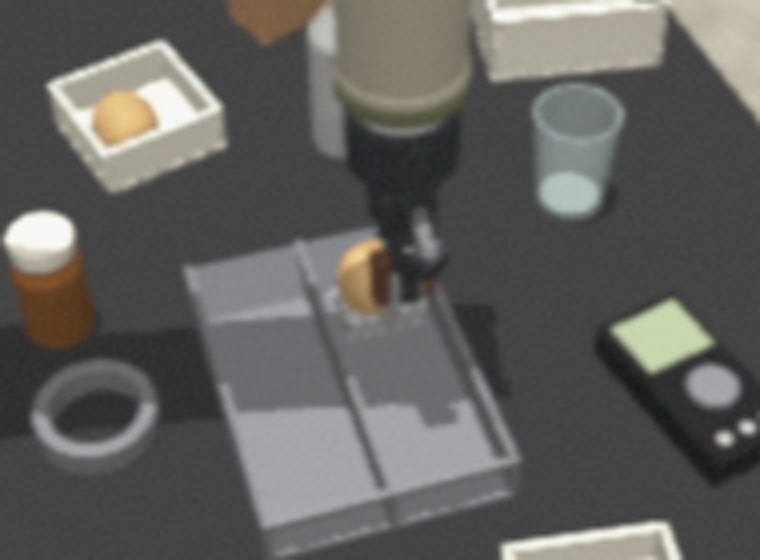

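View pics/t11.png

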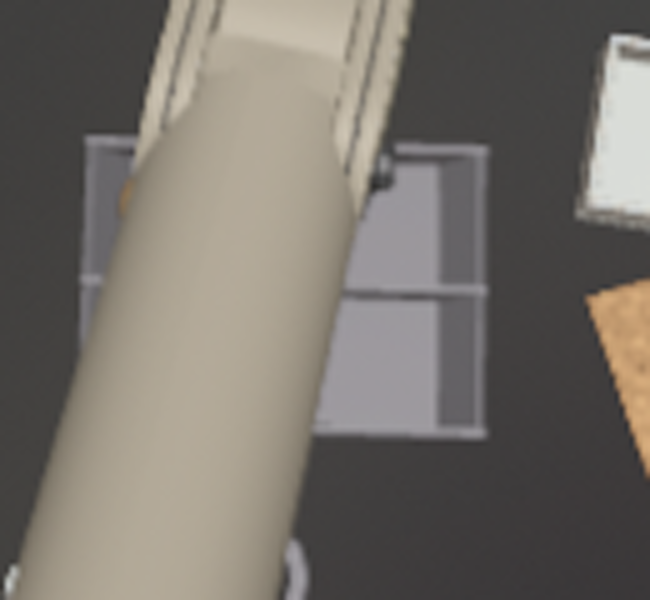

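Lifting and carrying to kit R.

Run:
```python
from plan import *
plan([(12,tr(.0735,.047,.10)),(16,[.625,-.10,.14,125,0]),(16,kit(KR,166,-.02,.12,10))],87,0)
```

```text
spoon now [5.97200e-01 5.71000e-02 7.20000e-03 8.74895e+01 1.39000e-02] roll -0.01
claw [0, 0, 0, 0, 0, 0, 0, 0] 
 dp [[-0.001,0,-0.006],[-0.003,0.002,-0.017],[-0.004,0.002,-0.026],[-0.005,0.002,-0.034],[-0.004,0.003,-0.041],[-0.004,0.002,-0.046],[-0.002,0.002,-0.049],[0,0,-0.051]]
 turn [[0,0,0.001],[0,0.001,0.004],[0,0,0.004],[0,0.001,0.006],[0,0.001,0.005],[0,0,0.005],[0,0.001,0.004],[0,0,0.001]]
claw [0, 0, 0, 0, 0, 0, 0, 0] 
 dp [[0.002,0,-0.051],[0.006,-0.002,-0.051],[0.009,-0.004,-0.048],[0.014,-0.006,-0.044],[0.019,-0.008,-0.039],[0.024,-0.01,-0.034],[0.029,-0.012,-0.029],[0.033,-0.013,-0.025]]
 turn [[0,0,-0.002],[0,-0.001,-0.005],[0,-0.001,-0.009],[0,-0.002,-0.014],[0,-0.003,-0.02],[0,-0.003,-0.025],[0,-0.004,-0.03],[-0.001,-0.004,-0.035]]
claw [0, 0, 0, 0, 0, 0, 0, 0] 
 dp [[0.037,-0.015,-0.02],[0.042,-0.015,-0.018],[0.046,-0.015,-0.014],[0.049,-0.016,-0.011],[0.053,-0.014,-0.008],[0.056,-0.014,-0.007],[0.059,-0.012,-0.004],[0.062,-0.01,-0.003]]
 turn [[0,-0.004,-0.04],[-0.001,-0.003,-0.044],[-0.001,-0.004,-0.049],[-0.001,-0.002,-0.053],[-0.001,-0.002,-0.056],[-0.001,0,-0.
[... 277 characters left out ...]
,0.005,-0.072],[-0.001,0.008,-0.074],[0,0.01,-0.076],[0.001,0.012,-0.079],[0.001,0.014,-0.079],[0.002,0.016,-0.08],[0.003,0.017,-0.079]]
claw [0, 0, 0, 0, 0, 0, 0, 0] 
 dp [[0.059,0.024,0.005],[0.056,0.028,0.005],[0.05,0.031,0.006],[0.045,0.032,0.005],[0.039,0.033,0.006],[0.033,0.032,0.006],[0.028,0.031,0.005],[0.022,0.027,0.005]]
 turn [[0.004,0.018,-0.078],[0.005,0.019,-0.075],[0.006,0.018,-0.072],[0.007,0.019,-0.068],[0.007,0.017,-0.063],[0.007,0.017,-0.058],[0.007,0.015,-0.05],[0.007,0.013,-0.044]]
claw [0, 0, 0, 0] 
 dp [[0.018,0.023,0.004],[0.012,0.018,0.003],[0.007,0.011,0.002],[0.002,0.004,0]]
 turn [[0.005,0.011,-0.035],[0.005,0.009,-0.026],[0.002,0.005,-0.016],[0.001,0.002,-0.006]]
```

Request:
{"method": "move_arm", "body": {"claw": [0,0,0,0,0,0,0,0], "dp": [[0,0,-0.006],[0,0.002,-0.017],[-0.002,0.002,-0.026],[-0.004,0.002,-0.034],[-0.004,0.003,-0.041],[-0.004,0.002,-0.046],[-0.002,0.002,-0.049],[0,0,-0.051]], "turn": [[0,0,0.001],[0,0.001,0.004],[0,0,0.004],[0,0.001,0.006],[0,0.001,0.005],[0,0,0.005],[0,0.001,0.004],[0,0,0.001]]}}

```text
clock: 30.28
position: [0.5918, -0.0091, 0.1509]
ee_rot: [-0.683, 0.731, -0.001, -0.001]
ft_force: [0.3, 0.9, -2.6]
grip_width: 0.201
```

Run:
```python
from plan import *
from h import *
o=manip.get_obs();print(o['ft_force'],o['torque'],o['position'])
crop("side",220,130,190,140,4,"pics/s12.png")
```

```text
[ 0.3311296   0.916041   -2.62305365] [-0.09980686 -0.03028622  0.01916613] [ 0.59178277 -0.00910137  0.15094029]
```

View pics/s12.png

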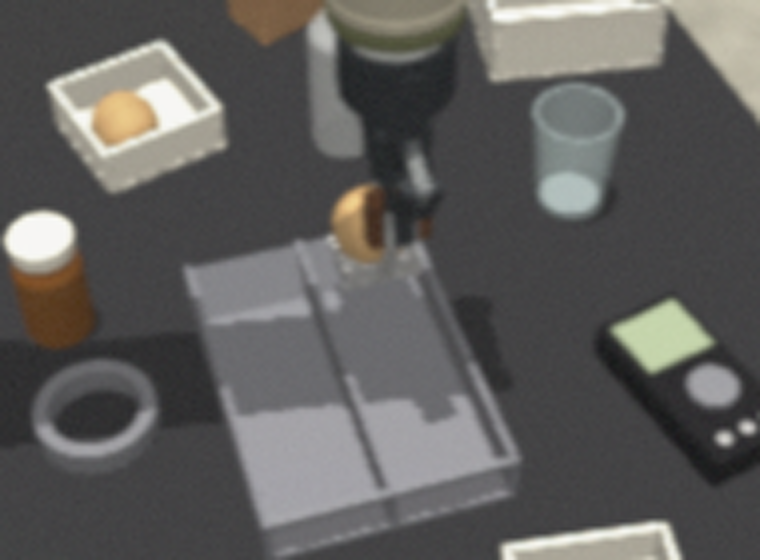

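The ball rides in the spoon at (355,225) and the lane is empty, so I'll carry on.

Request:
{"method": "move_arm", "body": {"claw": [0,0,0,0,0,0,0,0], "dp": [[0.002,0,-0.051],[0.006,-0.002,-0.051],[0.009,-0.004,-0.048],[0.014,-0.006,-0.044],[0.019,-0.008,-0.039],[0.024,-0.01,-0.034],[0.029,-0.012,-0.029],[0.033,-0.013,-0.025]], "turn": [[0,0,-0.002],[0,-0.001,-0.005],[0,-0.001,-0.009],[0,-0.002,-0.014],[0,-0.003,-0.02],[0,-0.003,-0.025],[0,-0.004,-0.03],[-0.001,-0.004,-0.035]]}}

```text
clock: 31.0
position: [0.6023, -0.0373, 0.2147]
ee_rot: [0.723, -0.691, -0.004, -0.004]
ft_force: [-0.5, 1.2, -2.8]
grip_width: 0.199
```

Request:
{"method": "move_arm", "body": {"claw": [0,0,0,0,0,0,0,0], "dp": [[0.037,-0.015,-0.02],[0.042,-0.015,-0.018],[0.046,-0.015,-0.014],[0.049,-0.016,-0.011],[0.053,-0.014,-0.008],[0.056,-0.014,-0.007],[0.059,-0.012,-0.004],[0.062,-0.01,-0.003]], "turn": [[0,-0.004,-0.04],[-0.001,-0.003,-0.044],[-0.001,-0.004,-0.049],[-0.001,-0.002,-0.053],[-0.001,-0.002,-0.056],[-0.001,0,-0.06],[-0.002,0,-0.063],[-0.001,0.002,-0.066]]}}

```text
clock: 31.67
position: [0.6394, -0.1134, 0.2296]
ee_rot: [0.829, -0.559, -0.009, -0.006]
ft_force: [0.2, 0.4, -2.8]
grip_width: 0.199
```

Request:
{"method": "move_arm", "body": {"claw": [0,0,0,0,0,0,0,0], "dp": [[0.064,-0.008,-0.002],[0.066,-0.005,0],[0.067,-0.001,0.001],[0.068,0.002,0.001],[0.068,0.007,0.002],[0.068,0.011,0.002],[0.066,0.016,0.003],[0.064,0.021,0.004]], "turn": [[-0.002,0.004,-0.07],[-0.001,0.005,-0.072],[-0.001,0.008,-0.074],[0,0.01,-0.076],[0.001,0.012,-0.079],[0.001,0.014,-0.079],[0.002,0.016,-0.08],[0.003,0.017,-0.079]]}}

```text
clock: 32.33
position: [0.6916, -0.2077, 0.2272]
ee_rot: [0.938, -0.346, 0.022, 0.008]
ft_force: [0.3, -0.5, -2.5]
grip_width: 0.201
```

Request:
{"method": "move_arm", "body": {"claw": [0,0,0,0,0,0,0,0], "dp": [[0.059,0.024,0.005],[0.056,0.028,0.005],[0.05,0.031,0.006],[0.045,0.032,0.005],[0.039,0.033,0.006],[0.033,0.032,0.006],[0.028,0.031,0.005],[0.022,0.027,0.005]], "turn": [[0.004,0.018,-0.078],[0.005,0.019,-0.075],[0.006,0.018,-0.072],[0.007,0.019,-0.068],[0.007,0.017,-0.063],[0.007,0.017,-0.058],[0.007,0.015,-0.05],[0.007,0.013,-0.044]]}}

```text
clock: 33.0
position: [0.7246, -0.284, 0.2243]
ee_rot: [0.985, -0.153, 0.076, 0.012]
ft_force: [-1.1, 0.5, -2.8]
grip_width: 0.2
```

Request:
{"method": "move_arm", "body": {"claw": [0,0,0,0,0,0], "dp": [[0.018,0.023,0.004],[0.012,0.018,0.003],[0.007,0.011,0.002],[0.002,0.004,0],[0,0,0],[0,0,0]], "turn": [[0.005,0.011,-0.035],[0.005,0.009,-0.026],[0.002,0.005,-0.016],[0.001,0.002,-0.006],[0,0,0],[0,0,0]]}}

```text
clock: 33.5
position: [0.7293, -0.2954, 0.2238]
ee_rot: [0.989, -0.121, 0.086, 0.011]
ft_force: [0.7, 0.8, -2.8]
grip_width: 0.204
```

Run:
```python
from plan import *
from h import *
o=manip.get_obs();print(o['ft_force'],o['joint_pos'].round(2),cur(166),kit(KR,166,-.02,.12,10))
crop("side",260,200,190,140,4,"pics/s13.png")
crop("top",330,130,160,120,5,"pics/t13.png")
plan([(14,kit(KR,166,-.02,.050,20)),(20,kit(KR,166,-.02,.046,46))],166,0)
```

```text
[ 0.66062982  0.80907661 -2.75048898] [-0.    0.62  0.56  1.18 -0.37  1.26  0.28] (array([ 6.77325183e-01, -2.82498543e-01,  1.24468827e-01,  1.66014430e+02,
        9.98666495e+00]), np.float64(0.011849548285052483)) [np.float64(0.6774281191124466), np.float64(-0.2813798621970125), np.float64(0.12442025990867246), 166, 10]
spoon now [ 6.775000e-01 -2.822000e-01  1.244000e-01  1.660415e+02  9.992400e+00] roll 0.01
claw [0, 0, 0, 0, 0, 0, 0, 0] 
 dp [[-0.001,0,0.003],[-0.003,0,0.009],[-0.005,0,0.014],[-0.006,0,0.017],[-0.009,-0.001,0.021],[-0.009,0,0.024],[-0.012,0,0.025],[-0.013,-0.001,0.025]]
 turn [[0,0.001,0],[0,0.004,0],[0,0.005,0],[0,0.008,0],[0,0.01,0],[0,0.013,0],[0,0.014,0],[0,0.017,0]]
claw [0, 0, 0, 0, 0, 0, 0, 0] 
 dp [[-0.014,0,0.026],[-0.016,0,0.024],[-0.017,-0.001,0.023],[-0.018,0,0.02],[-0.019,0,0.017],[-0.019,-0.001,0.012],[-0.019,0,0.008],[-0.018,0,0.003]]
 turn [[0,0.02,0.001],[0,0.021,0],[0,0.024,0],[0,0.026,0],[0,0.029,0],[0,0.03,0],[0,0.033,0],[0,0.035,0]]
claw [0, 0, 0, 0, 0, 0, 0, 0] 
 dp [[-0.019,0,-0.001],[-0.017,0,-0.004],[-0.017,0,-0.008],[-0.016,0,-0.01],[-0.014,0,-0.012],[-0.014,0,-0.014],[-0.012,0,-0.015],[-0.01,0,-0.016]]
 turn [[0,0.037,0],[0,0.037,0],[0,0.038,0],[0,0.039,0],[0,0.038,0],[0,0.039,0],[0,0.037,0],[0,0.036,0]]
claw [0, 0, 0, 0, 0, 0, 0, 0] 
 dp [[-0.01,0,-0.016],[-0.007,0,-0.016],[-0.007,0,-0.015],[-0.005,0,-0.015],[-0.004,0,-0.013],[-0.003,0,-0.011],[-0.003,0,-0.01],[-0.001,0,-0.007]]
 turn [[0,0.034,0],[0,0.033,0],[0,0.03,0],[0,0.028,0],[0,0.024,0],[0,0.02,0],[0,0.017,0],[0,0.013,0]]
claw [0, 0] 
 dp [[-0.001,0,-0.005],[0,0,-0.001]]
 turn [[0,0.007,0],[0,0.003,0]]
```

View pics/s13.png

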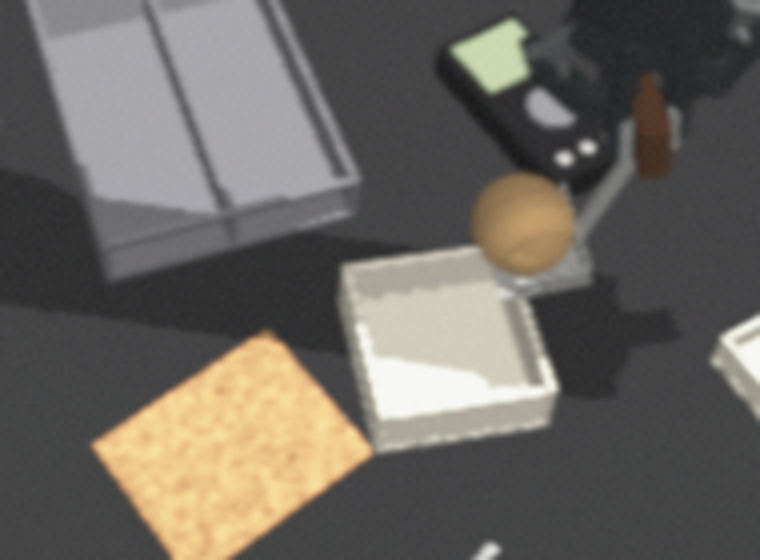

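View pics/t13.png

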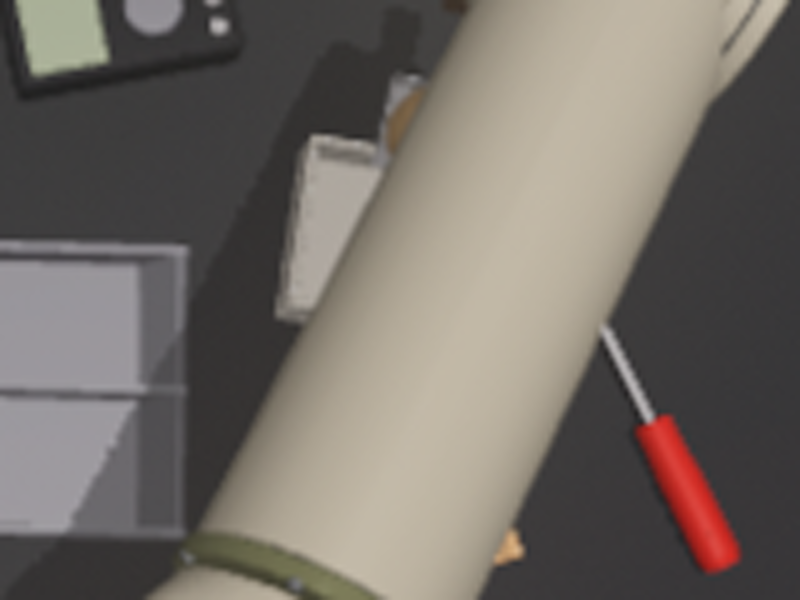

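Run:
```python
from plan import *
plan([(14,kit(KR,166,-.02,.050,20))],166,0)
print()
plan([(20,kit(KR,166,-.02,.046,46))],166,0,start=kit(KR,166,-.02,.050,20))
```

```text
spoon now [ 6.775000e-01 -2.822000e-01  1.244000e-01  1.660415e+02  9.992400e+00] roll 0.01
claw [0, 0, 0, 0, 0, 0, 0, 0] 
 dp [[-0.002,0,0.004],[-0.006,0,0.011],[-0.009,0,0.016],[-0.012,-0.001,0.021],[-0.014,0,0.025],[-0.016,0,0.027],[-0.018,-0.001,0.027],[-0.018,0,0.028]]
 turn [[0,0.003,0],[0,0.009,0],[0,0.014,0],[0,0.018,0],[0,0.021,0],[0,0.023,0],[0,0.023,0],[0,0.024,0.001]]
claw [0, 0, 0, 0, 0, 0] 
 dp [[-0.017,-0.001,0.026],[-0.017,0,0.024],[-0.015,0,0.02],[-0.012,0,0.016],[-0.008,-0.001,0.01],[-0.003,0,0.003]]
 turn [[0,0.023,0],[0,0.02,0],[0,0.018,0],[0,0.014,0],[0,0.009,0],[0,0.003,0]]

spoon now [ 6.765e-01 -2.811e-01  5.810e-02  1.660e+02  2.000e+01] roll 0
claw [0, 0, 0, 0, 0, 0, 0, 0] 
 dp [[-0.002,0,-0.001],[-0.004,0,-0.004],[-0.007,0,-0.006],[-0.01,0,-0.008],[-0.011,0,-0.01],[-0.013,0,-0.011],[-0.015,0,-0.013],[-0.015,0,-0.013]]
 turn [[0,0.004,0],[0,0.012,0],[0,0.019,0],[0,0.025,0],[0,0.03,0],[0,0.035,0],[0,0.038,0],[0,0.04,0]]
claw [0, 0, 0, 0, 0, 0, 0, 0] 
 dp [[-0.016,0,-0.014],[-0.016,0,-0.014],[-0.016,0,-0.014],[-0.016,0,-0.013],[-0.014,0,-0.014],[-0.014,0,-0.012],[-0.013,0,-0.011],[-0.011,0,-0.01]]
 turn [[0,0.043,0],[0,0.043,0],[0,0.043,0],[0,0.042,0],[0,0.041,0],[0,0.038,0],[0,0.035,0],[0,0.03,0]]
claw [0, 0, 0, 0] 
 dp [[-0.009,0,-0.009],[-0.006,0,-0.006],[-0.005,0,-0.004],[-0.001,0,-0.001]]
 turn [[0,0.025,0],[0,0.019,0],[0,0.012,0],[0,0.004,0]]
```

Request:
{"method": "move_arm", "body": {"claw": [0,0,0,0,0,0,0,0], "dp": [[-0.002,0,0.004],[-0.006,0,0.011],[-0.009,0,0.016],[-0.012,-0.001,0.021],[-0.014,0,0.025],[-0.016,0,0.027],[-0.018,-0.001,0.027],[-0.018,0,0.028]], "turn": [[0,0.003,0],[0,0.009,0],[0,0.014,0],[0,0.018,0],[0,0.021,0],[0,0.023,0],[0,0.023,0],[0,0.024,0]]}}

```text
clock: 34.27
position: [0.7177, -0.2922, 0.188]
ee_rot: [0.983, -0.12, 0.139, 0.017]
ft_force: [1.2, -0.7, -3.6]
grip_width: 0.201
```

Request:
{"method": "move_arm", "body": {"claw": [0,0,0,0,0,0], "dp": [[-0.017,-0.001,0.026],[-0.017,0,0.024],[-0.015,0,0.02],[-0.012,0,0.016],[-0.008,-0.001,0.01],[-0.003,0,0.003]], "turn": [[0,0.023,0],[0,0.02,0],[0,0.018,0],[0,0.014,0],[0,0.009,0],[0,0.003,0]]}}

```text
clock: 34.77
position: [0.7103, -0.2899, 0.1647]
ee_rot: [0.978, -0.12, 0.172, 0.021]
ft_force: [0.4, -0.3, -2.6]
grip_width: 0.202
```

Run:
```python
from plan import *
from h import *
o=manip.get_obs();print(o['ft_force'],o['joint_pos'].round(2),cur(166)[0].round(4))
crop("side",260,200,190,140,4,"pics/s14.png")
```

```text
[ 0.41813754 -0.2541633  -2.61824034] [-0.06  0.49  0.54  1.52 -0.39  0.88  0.35] [ 6.758000e-01 -2.814000e-01  5.760000e-02  1.660172e+02  1.998420e+01]
```

View pics/s14.png

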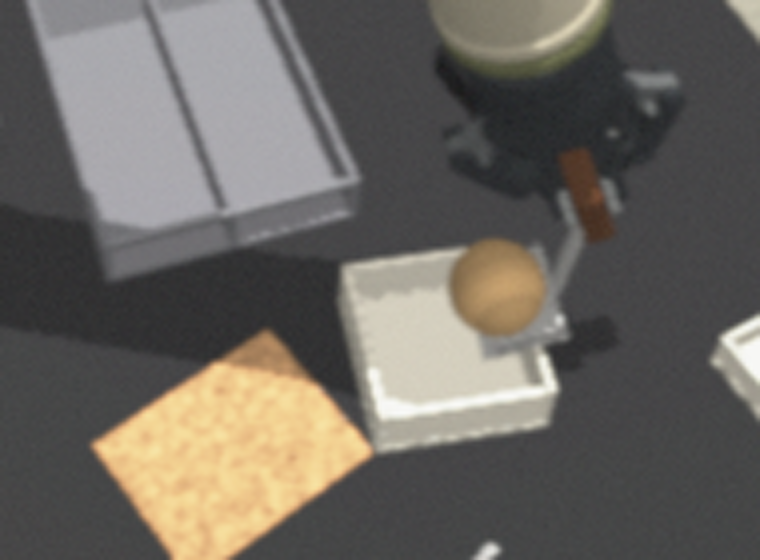

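The spoon's nose is over the box and the ball is still seated at (498,287), so I'll tip it.

Request:
{"method": "move_arm", "body": {"claw": [0,0,0,0,0,0,0,0], "dp": [[-0.002,0,-0.001],[-0.004,0,-0.004],[-0.007,0,-0.006],[-0.01,0,-0.008],[-0.011,0,-0.01],[-0.013,0,-0.011],[-0.015,0,-0.013],[-0.015,0,-0.013]], "turn": [[0,0.004,0],[0,0.012,0],[0,0.019,0],[0,0.025,0],[0,0.03,0],[0,0.035,0],[0,0.038,0],[0,0.04,0]]}}

```text
clock: 35.48
position: [0.6917, -0.2857, 0.1716]
ee_rot: [0.96, -0.118, 0.251, 0.031]
ft_force: [1.2, 0.5, -2.8]
grip_width: 0.203
```

Request:
{"method": "move_arm", "body": {"claw": [0,0,0,0,0,0,0,0], "dp": [[-0.016,0,-0.014],[-0.016,0,-0.014],[-0.016,0,-0.014],[-0.016,0,-0.013],[-0.014,0,-0.014],[-0.014,0,-0.012],[-0.013,0,-0.011],[-0.011,0,-0.01]], "turn": [[0,0.043,0],[0,0.043,0],[0,0.043,0],[0,0.042,0],[0,0.041,0],[0,0.038,0],[0,0.035,0],[0,0.03,0]]}}

```text
clock: 36.15
position: [0.6615, -0.2784, 0.1748]
ee_rot: [0.922, -0.113, 0.367, 0.046]
ft_force: [-0.1, 0.7, -1.3]
grip_width: 0.202
```

Request:
{"method": "move_arm", "body": {"claw": [0,0,0,0,0,0], "dp": [[-0.009,0,-0.009],[-0.006,0,-0.006],[-0.005,0,-0.004],[-0.001,0,-0.001],[0,0,0],[0,0,0]], "turn": [[0,0.025,0],[0,0.019,0],[0,0.012,0],[0,0.004,0],[0,0,0],[0,0,0]]}}

```text
clock: 36.65
position: [0.6566, -0.277, 0.1747]
ee_rot: [0.914, -0.112, 0.388, 0.048]
ft_force: [-0.7, 0.0, -2.3]
grip_width: 0.199
```

Run:
```python
from plan import *
from h import *
o=manip.get_obs();print(o['ft_force'],o['joint_pos'].round(2),cur(166)[0].round(4))
crop("side",260,200,190,140,4,"pics/s15.png")
plan([(12,kit(KR,166,-.03,.10,20)),(10,[.665,-.285,.15,150,0])],166,0)
```

```text
[-0.71522424  0.03247196 -2.27149583] [ 0.13  0.16  0.27  2.05 -0.8   0.2   0.86] [ 6.712000e-01 -2.807000e-01  6.290000e-02  1.660208e+02  4.603160e+01]
spoon now [ 6.713000e-01 -2.806000e-01  6.290000e-02  1.660395e+02  4.602860e+01] roll 0.03
claw [0, 0, 0, 0, 0, 0, 0, 0] 
 dp [[0.005,0,0.001],[0.014,0,0.004],[0.022,-0.001,0.006],[0.028,-0.001,0.007],[0.035,0,0.007],[0.038,-0.001,0.007],[0.041,-0.001,0.005],[0.043,0,0.003]]
 turn [[0.003,-0.006,-0.002],[0.004,-0.018,-0.004],[0.006,-0.027,-0.006],[0.006,-0.037,-0.006],[0.006,-0.045,-0.007],[0.005,-0.052,-0.007],[0.004,-0.058,-0.005],[0.001,-0.062,-0.001]]
claw [0, 0, 0, 0, 0, 0, 0, 0] 
 dp [[0.042,0,0.001],[0.041,0.001,-0.002],[0.038,0.003,-0.006],[0.034,0.006,-0.008],[0.028,0.008,-0.011],[0.022,0.011,-0.013],[0.017,0.015,-0.013],[0.012,0.016,-0.013]]
 turn [[-0.002,-0.066,0.002],[-0.004,-0.068,0.008],[-0.006,-0.07,0.014],[-0.009,-0.069,0.023],[-0.011,-0.069,0.032],[-0.011,-0.066,0.039],[-0.01,-0.063,0.045],[-0.008,-0.059,0.046]]
claw [0, 0, 0, 0, 0, 0] 
 dp [[0.008,0.017,-0.012],[0.005,0.017,-0.011],[0.003,0.016,-0.009],[0.001,0.014,-0.006],[0,0.009,-0.004],[0,0.003,-0.002]]
 turn [[-0.006,-0.052,0.047],[-0.004,-0.046,0.044],[-0.002,-0.037,0.039],[-0.001,-0.029,0.03],[0,-0.018,0.021],[0,-0.006,0.007]]
```

View pics/s15.png

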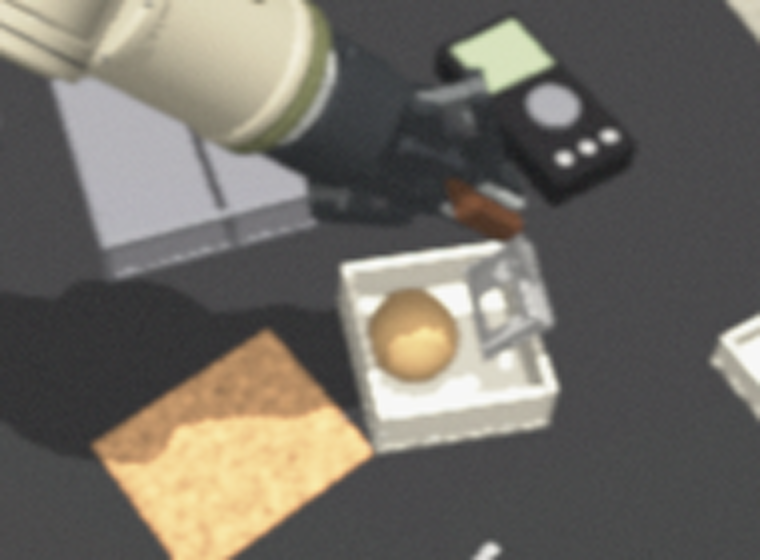

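Both balls are now in their boxes. I'll retreat and take the spoon back to its mat.

Run:
```python
from plan import *
plan([(12,kit(KR,166,-.03,.10,20)),(10,[.665,-.285,.15,145,0]),(15,[.575,-.28,.15,85,0]),(19,[.490,-.286,.07,22.5,0])],166,0)
```

```text
spoon now [ 6.713000e-01 -2.806000e-01  6.290000e-02  1.660395e+02  4.602860e+01] roll 0.03
claw [0, 0, 0, 0, 0, 0, 0, 0] 
 dp [[0.005,0,0.001],[0.014,0,0.003],[0.022,0,0.004],[0.029,-0.001,0.006],[0.034,-0.001,0.005],[0.039,0,0.005],[0.041,-0.001,0.004],[0.042,0,0.003]]
 turn [[0.002,-0.007,-0.001],[0.003,-0.018,-0.003],[0.004,-0.03,-0.004],[0.004,-0.039,-0.004],[0.004,-0.047,-0.005],[0.003,-0.053,-0.004],[0.003,-0.059,-0.003],[0,-0.063,-0.002]]
claw [0, 0, 0, 0, 0, 0, 0, 0] 
 dp [[0.043,0,0],[0.041,0.001,-0.001],[0.039,0.002,-0.003],[0.034,0.003,-0.004],[0.03,0.005,-0.007],[0.026,0.007,-0.008],[0.02,0.01,-0.008],[0.016,0.012,-0.01]]
 turn [[-0.001,-0.065,0.002],[-0.002,-0.067,0.005],[-0.005,-0.066,0.01],[-0.006,-0.064,0.015],[-0.007,-0.062,0.022],[-0.008,-0.058,0.027],[-0.008,-0.055,0.034],[-0.007,-0.051,0.04]]
claw [0, 0, 0, 0, 0, 0, 0, 0] 
 dp [[0.011,0.014,-0.009],[0.006,0.017,-0.01],[0.002,0.02,-0.01],[-0.001,0.023,-0.01],[-0.006,0.026,-0.009],[-0.009,0.028,-0.009],[-0.012,0.032,-0.008],[-0.015,0.034,-0.008]]
 turn [[-0.007,-0.048,0.045],[-0.006,-0.043,0.05],[-0.005,-0.039,0.05
[... 846 characters left out ...]
, 0, 0, 0, 0, 0, 0, 0] 
 dp [[0.01,0.058,0.025],[0.013,0.056,0.027],[0.014,0.053,0.028],[0.017,0.05,0.028],[0.018,0.046,0.029],[0.018,0.043,0.028],[0.019,0.038,0.028],[0.019,0.035,0.026]]
 turn [[-0.001,0.003,0.104],[-0.002,0.001,0.102],[-0.001,0.001,0.1],[-0.001,0,0.097],[-0.002,-0.001,0.093],[-0.001,-0.001,0.089],[-0.001,-0.002,0.083],[0,-0.002,0.078]]
claw [0, 0, 0, 0, 0, 0, 0, 0] 
 dp [[0.018,0.03,0.025],[0.017,0.027,0.023],[0.015,0.022,0.021],[0.014,0.018,0.018],[0.011,0.014,0.015],[0.008,0.01,0.011],[0.005,0.006,0.007],[0.002,0.002,0.002]]
 turn [[-0.001,-0.002,0.072],[-0.001,-0.002,0.064],[0,-0.002,0.056],[0,-0.002,0.048],[0,-0.001,0.038],[0,-0.002,0.028],[0,-0.001,0.017],[0,0,0.006]]
```

Request:
{"method": "move_arm", "body": {"claw": [0,0,0,0,0,0,0,0], "dp": [[0.005,0,0.001],[0.014,0,0.003],[0.022,0,0.004],[0.029,-0.001,0.006],[0.034,-0.001,0.005],[0.039,0,0.005],[0.041,-0.001,0.004],[0.042,0,0.003]], "turn": [[0.002,-0.007,-0.001],[0.003,-0.018,-0.003],[0.004,-0.03,-0.004],[0.004,-0.039,-0.004],[0.004,-0.047,-0.005],[0.003,-0.053,-0.004],[0.003,-0.059,-0.003],[0,-0.063,-0.002]]}}

```text
clock: 37.37
position: [0.6944, -0.2851, 0.1994]
ee_rot: [0.956, -0.104, 0.271, 0.03]
ft_force: [1.3, -0.9, -2.4]
grip_width: 0.206
```

Request:
{"method": "move_arm", "body": {"claw": [0,0,0,0,0,0,0,0], "dp": [[0.043,0,0],[0.041,0.001,-0.001],[0.039,0.002,-0.003],[0.034,0.003,-0.004],[0.03,0.005,-0.007],[0.026,0.007,-0.008],[0.02,0.01,-0.008],[0.016,0.012,-0.01]], "turn": [[-0.001,-0.065,0.002],[-0.002,-0.067,0.005],[-0.005,-0.066,0.01],[-0.006,-0.064,0.015],[-0.007,-0.062,0.022],[-0.008,-0.058,0.027],[-0.008,-0.055,0.034],[-0.007,-0.051,0.04]]}}

```text
clock: 38.03
position: [0.7346, -0.3022, 0.2267]
ee_rot: [0.982, -0.171, 0.083, 0.015]
ft_force: [0.5, -0.2, -1.7]
grip_width: 0.199
```

Request:
{"method": "move_arm", "body": {"claw": [0,0,0,0,0,0,0,0], "dp": [[0.011,0.014,-0.009],[0.006,0.017,-0.01],[0.002,0.02,-0.01],[-0.001,0.023,-0.01],[-0.006,0.026,-0.009],[-0.009,0.028,-0.009],[-0.012,0.032,-0.008],[-0.015,0.034,-0.008]], "turn": [[-0.007,-0.048,0.045],[-0.006,-0.043,0.05],[-0.005,-0.039,0.054],[-0.003,-0.034,0.06],[-0.002,-0.03,0.063],[-0.001,-0.025,0.067],[0.001,-0.02,0.07],[0.001,-0.015,0.074]]}}

```text
clock: 38.7
position: [0.7104, -0.3324, 0.2411]
ee_rot: [0.935, -0.355, -0.014, -0.004]
ft_force: [0.3, -0.6, -1.6]
grip_width: 0.202
```

Request:
{"method": "move_arm", "body": {"claw": [0,0,0,0,0,0,0,0], "dp": [[-0.017,0.038,-0.007],[-0.019,0.04,-0.006],[-0.02,0.044,-0.005],[-0.021,0.046,-0.004],[-0.02,0.05,-0.003],[-0.02,0.052,-0.001],[-0.019,0.054,0.001],[-0.017,0.057,0.002]], "turn": [[0.003,-0.011,0.077],[0.003,-0.007,0.079],[0.003,-0.003,0.083],[0.004,-0.001,0.085],[0.004,0.002,0.088],[0.004,0.004,0.09],[0.003,0.006,0.092],[0.003,0.007,0.095]]}}

```text
clock: 39.37
position: [0.6302, -0.3506, 0.2475]
ee_rot: [0.805, -0.593, -0.012, -0.007]
ft_force: [0.1, -0.3, -2.8]
grip_width: 0.201
```

Run:
```python
from plan import *
o=manip.get_obs();print(o['ft_force'],o['joint_pos'].round(2),cur(100))
```

```text
[ 0.11136342 -0.33736159 -2.78681402] [ 0.02  0.66  0.76  1.14 -0.45  1.53 -0.57] (array([  0.60853125,  -0.28146513,   0.16099265, 107.25468779,
        -1.60469834]), np.float64(0.12201622115378659))
```

Request:
{"method": "move_arm", "body": {"claw": [0,0,0,0,0,0,0,0], "dp": [[-0.015,0.058,0.004],[-0.013,0.06,0.007],[-0.01,0.061,0.009],[-0.007,0.062,0.012],[-0.004,0.063,0.015],[0,0.062,0.018],[0.004,0.062,0.02],[0.006,0.06,0.023]], "turn": [[0.003,0.007,0.096],[0.002,0.009,0.099],[0.002,0.008,0.1],[0,0.007,0.102],[0.001,0.007,0.103],[-0.001,0.006,0.104],[0,0.004,0.104],[-0.001,0.003,0.105]]}}

```text
clock: 40.03
position: [0.5318, -0.3456, 0.2264]
ee_rot: [-0.578, 0.816, -0.004, -0.005]
ft_force: [0.6, -0.3, -2.5]
grip_width: 0.199
```

Request:
{"method": "move_arm", "body": {"claw": [0,0,0,0,0,0,0,0], "dp": [[0.01,0.058,0.025],[0.013,0.056,0.027],[0.014,0.053,0.028],[0.017,0.05,0.028],[0.018,0.046,0.029],[0.018,0.043,0.028],[0.019,0.038,0.028],[0.019,0.035,0.026]], "turn": [[-0.001,0.003,0.104],[-0.002,0.001,0.102],[-0.001,0.001,0.1],[-0.001,0,0.097],[-0.002,-0.001,0.093],[-0.001,-0.001,0.089],[-0.001,-0.002,0.083],[0,-0.002,0.078]]}}

```text
clock: 40.7
position: [0.4539, -0.3255, 0.1828]
ee_rot: [-0.318, 0.948, -0.002, -0.005]
ft_force: [0.0, 0.2, -1.7]
grip_width: 0.197
```

Request:
{"method": "move_arm", "body": {"claw": [0,0,0,0,0,0,0,0], "dp": [[0.018,0.03,0.025],[0.017,0.027,0.023],[0.015,0.022,0.021],[0.014,0.018,0.018],[0.011,0.014,0.015],[0.008,0.01,0.011],[0.005,0.006,0.007],[0.002,0.002,0.002]], "turn": [[-0.001,-0.002,0.072],[-0.001,-0.002,0.064],[0,-0.002,0.056],[0,-0.002,0.048],[0,-0.001,0.038],[0,-0.002,0.028],[0,-0.001,0.017],[0,0,0.006]]}}

```text
clock: 41.37
position: [0.4252, -0.3127, 0.1583]
ee_rot: [-0.195, 0.981, -0.0, -0.0]
ft_force: [0.5, -0.6, -2.9]
grip_width: 0.205
```

Run:
```python
from plan import *
from h import *
o=manip.get_obs();print(o['ft_force'],o['joint_pos'].round(2),cur(20))
crop("side",220,200,190,140,4,"pics/s16.png")
plan([(14,[.490,-.286,.0052,22.5,0])],20,0)
```

```text
[ 0.48916161 -0.61566295 -2.908547  ] [-0.49  0.37  1.25  1.86 -0.38  1.19 -1.86] (array([ 4.89877614e-01, -2.85926420e-01,  6.98201095e-02,  2.24976113e+01,
        2.04487186e-02]), np.float64(-0.01064830906353849))
spoon now [ 4.89900e-01 -2.85900e-01  6.98000e-02  2.25151e+01  1.64000e-02] roll -0.01
claw [0, 0, 0, 0, 0, 0, 0, 0] 
 dp [[0,0,0.005],[0,0,0.013],[0,0,0.02],[0,0,0.026],[0,0,0.03],[0,0,0.033],[0,0,0.035],[0,0,0.034]]
 turn [[0,0,0],[0,0,0],[0,0,0],[0,0,0],[0,0,0],[0,0,0],[0,0,0],[0,0,0]]
claw [0, 0, 0, 0, 0, 0] 
 dp [[0,0,0.033],[0,0,0.03],[0,-0.001,0.026],[0,0,0.02],[0,0,0.013],[0,0,0.005]]
 turn [[0,0,0],[0,0,0],[0,0,0],[0,0,0],[0,0,0],[0,0,0]]
```

View pics/s16.png

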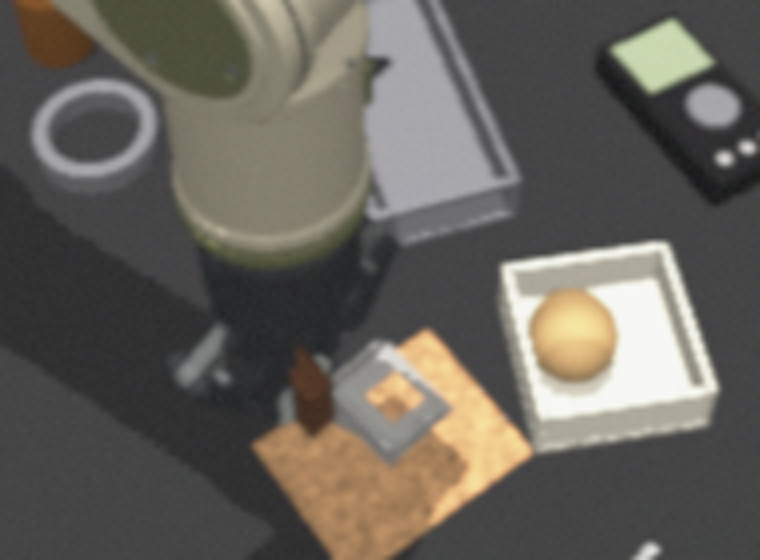

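The ball rests in kit R at (573,335) and the level spoon hangs over the mat at about (390,400). Joint 3 is at 1.25, close to its 1.34 limit, so I'll lower in steps and watch it.

Request:
{"method": "move_arm", "body": {"claw": [0,0,0,0,0,0,0,0], "dp": [[0,0,0.005],[0,0,0.013],[0,0,0.02],[0,0,0.026],[0,0,0.03],[0,0,0.033],[0,0,0.03],[0,0,0.015]], "turn": [[0,0,0],[0,0,0],[0,0,0],[0,0,0],[0,0,0],[0,0,0],[0,0,0],[0,0,0]]}}

```text
clock: 42.08
position: [0.4248, -0.3125, 0.1226]
ee_rot: [-0.195, 0.981, 0.0, -0.001]
ft_force: [-0.1, 0.9, -2.7]
grip_width: 0.201
```

Run:
```python
from plan import *
o=manip.get_obs();print(o['ft_force'],o['joint_pos'].round(3),cur(20))
plan([(12,[.490,-.286,.0054,22.5,0])],20,0)
```

```text
[-0.06281885  0.86742427 -2.68795976] [-0.437  0.42   1.2    1.895 -0.434  1.127 -1.821] (array([ 0.4893209 , -0.28561909,  0.03408015, 22.52141027,  0.05520639]), np.float64(0.06011729056902472))
spoon now [ 0.4893 -0.2856  0.0341 22.5214  0.0552] roll 0.06
claw [0, 0, 0, 0, 0, 0, 0, 0] 
 dp [[0,0,0.003],[0,0,0.008],[0,0,0.011],[-0.001,0,0.015],[0,-0.001,0.017],[0,0,0.018],[0,0,0.018],[-0.001,-0.001,0.016]]
 turn [[0.001,0,0],[0,0,0],[0,0,0],[0,0,0],[0,0,0],[0,-0.001,0],[0,0,0],[0,0,0]]
claw [0, 0, 0, 0] 
 dp [[0,0,0.015],[0,0,0.012],[0,0,0.008],[0,-0.001,0.003]]
 turn [[0,0,0],[0,0,0],[0,0,0],[0,0,0]]
```

J3 is easing off to 1.20, so I'll continue.

Request:
{"method": "move_arm", "body": {"claw": [0,0,0,0,0,0,0,0], "dp": [[0,0,0.003],[0,0,0.008],[0,0,0.011],[0,0,0.015],[0,0,0.017],[0,0,0.018],[0,0,0.018],[0,0,0.016]], "turn": [[0,0,0],[0,0,0],[0,0,0],[0,0,0],[0,0,0],[0,0,0],[0,0,0],[0,0,0]]}}

```text
clock: 42.75
position: [0.4251, -0.3126, 0.1021]
ee_rot: [-0.195, 0.981, 0.0, -0.0]
ft_force: [-0.6, -0.3, -1.9]
grip_width: 0.198
```

Request:
{"method": "move_arm", "body": {"claw": [0,0,0,0,0,0], "dp": [[0,0,0.015],[0,0,0.012],[0,0,0.008],[0,0,0.003],[0,0,0],[0,0,0]], "turn": [[0,0,0],[0,0,0],[0,0,0],[0,0,0],[0,0,0],[0,0,0]]}}

```text
clock: 43.25
position: [0.4252, -0.3128, 0.0951]
ee_rot: [-0.195, 0.981, 0.0, -0.0]
ft_force: [0.9, 0.3, -1.8]
grip_width: 0.201
```

Run:
```python
from plan import *
from h import *
o=manip.get_obs();print(o['ft_force'],o['torque'],o['joint_pos'].round(3),cur(20))
crop("side",220,200,190,140,4,"pics/s17.png")
```

```text
[ 0.91763907  0.33898017 -1.76622456] [-0.08207792  0.10757004 -0.03182028] [-0.396  0.457  1.155  1.919 -0.476  1.078 -1.792] (array([ 4.89880151e-01, -2.85956877e-01,  6.58008474e-03,  2.25235264e+01,
        2.37168518e-03]), np.float64(0.008168633808540505))
```

View pics/s17.png

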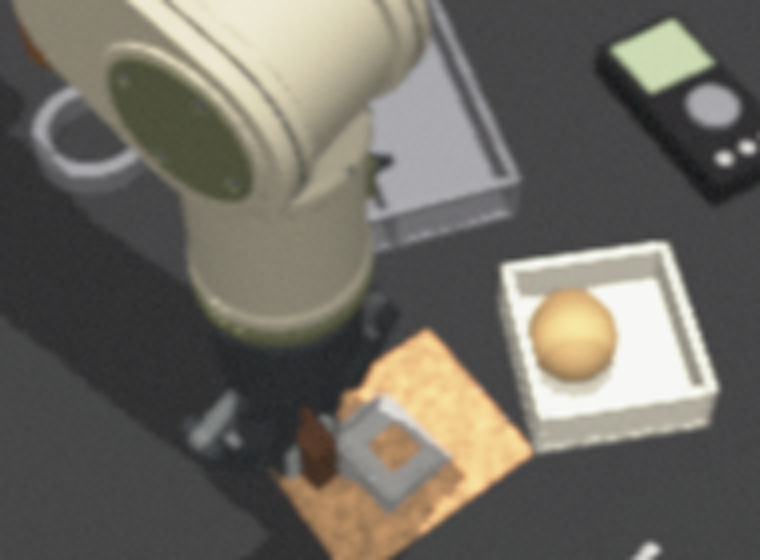

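Request:
{"method": "move_arm", "body": {"claw": [0,0,0,0,0], "dp": [[0,0,0.003],[0,0,0.003],[0,0,0.002],[0,0,0],[0,0,0]], "turn": [[0,0,0],[0,0,0],[0,0,0],[0,0,0],[0,0,0]]}}

```text
clock: 43.72
position: [0.4251, -0.3127, 0.0933]
ee_rot: [-0.195, 0.981, 0.0, -0.0]
ft_force: [0.3, 0.7, -1.9]
grip_width: 0.201
```

Request:
{"method": "move_arm", "body": {"claw": [0,0,0], "dp": [[0,0,0.002],[0,0,0],[0,0,0]], "turn": [[0,0,0],[0,0,0],[0,0,0]]}}

```text
clock: 43.97
position: [0.4252, -0.3128, 0.0931]
ee_rot: [-0.195, 0.981, 0.0, -0.0]
ft_force: [-0.8, 0.2, 1.0]
grip_width: 0.207
```

The force has changed from -1.9 to +1.0 N, so the spoon is standing on the mat. I'll release it.

Request:
{"method": "move_arm", "body": {"claw": [0.25,0.3,0.4,0.6,0.8,1,1,1], "dp": [[0,0,0],[0,0,0],[0,0,0],[0,0,0],[0,0,0],[0,0,0],[0,0,0],[0,0,0]], "turn": [[0,0,0],[0,0,0],[0,0,0],[0,0,0],[0,0,0],[0,0,0],[0,0,0],[0,0,0]]}}

```text
clock: 44.63
position: [0.4252, -0.3127, 0.093]
ee_rot: [-0.195, 0.981, 0.0, -0.0]
ft_force: [0.1, 0.1, -0.2]
grip_width: 0.998
```

Request:
{"method": "move_arm", "body": {"claw": [1,1,1,1,1,1,1,1], "dp": [[0,0,-0.01],[0,0,-0.03],[0,0,-0.05],[0,0,-0.07],[0,0,-0.08],[0,0,-0.08],[0,0,-0.08],[0,0,-0.08]], "turn": [[0,0,0],[0,0,0],[0,0,0],[0,0,0],[0,0,0],[0,0,0],[0,0,0],[0,0,0]]}}

```text
clock: 45.3
position: [0.4252, -0.3131, 0.191]
ee_rot: [-0.195, 0.981, -0.0, 0.0]
ft_force: [0.7, -0.1, 0.0]
grip_width: 0.996
```

Run:
```python
from plan import *
o=manip.get_obs();print(o['ft_force'],o['joint_pos'].round(3),o['position'],o['grip_width'])
```

```text
[ 0.66135565 -0.05346461  0.047581  ] [-0.521  0.317  1.275  1.818 -0.321  1.243 -1.904] [ 0.42517682 -0.31308331  0.19102692] 0.9961875218217148
```

Request:
{"method": "move_arm", "body": {"claw": [1,1,1,1], "dp": [[0,0,-0.03],[0,0,0],[0,0,0],[0,0,0]], "turn": [[0,0,0],[0,0,0],[0,0,0],[0,0,0]]}}

```text
clock: 45.63
position: [0.425, -0.3123, 0.1944]
ee_rot: [-0.195, 0.981, 0.0, -0.0]
ft_force: [0.3, -0.5, -0.5]
grip_width: 1.001
```

Run:
```python
from plan import *
from h import *
im=cams.camera("side")[:,:,::-1].copy()
crop("side",220,200,190,140,4,"pics/s18.png",im); cv2.imwrite("pics/s18f.png",im)
print(manip.get_obs()['joint_velocities'].round(3))
```

```text
[ 0.004  0.006 -0.003 -0.     0.004 -0.    -0.   ]
```

View pics/s18.png

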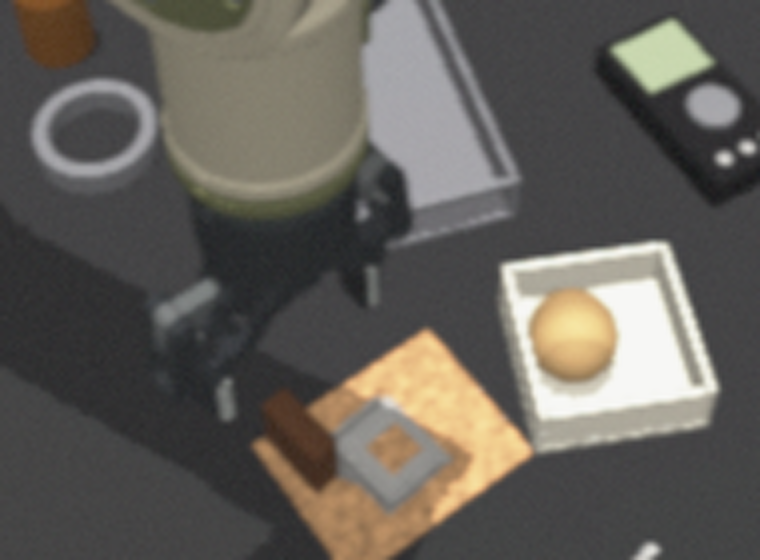

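View pics/s18f.png

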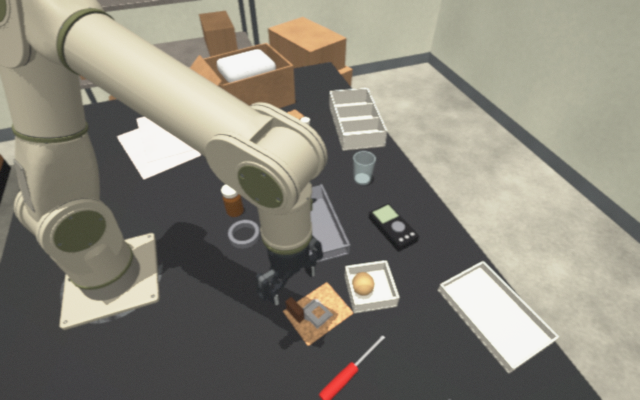

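Run:
```python
from plan import *
from h import *
w=ray("side",220+393.5/4-.5,200+449.5/4-.5,.007);print(w, np.linalg.norm(w[:2]-[.4907,-.2843]))
b=ray("side",220+573.5/4-.5,200+335.5/4-.5,.035);print('ballR-kitR',b[:2]-KR)
im=cams.camera("top")[:,:,::-1].copy();cv2.imwrite("pics/t18.png",im)
```

```text
[ 0.48905113 -0.28636966  0.007     ] 0.0026461762139199565
ballR-kitR [-0.01732703  0.00596607]
```

View pics/t18.png

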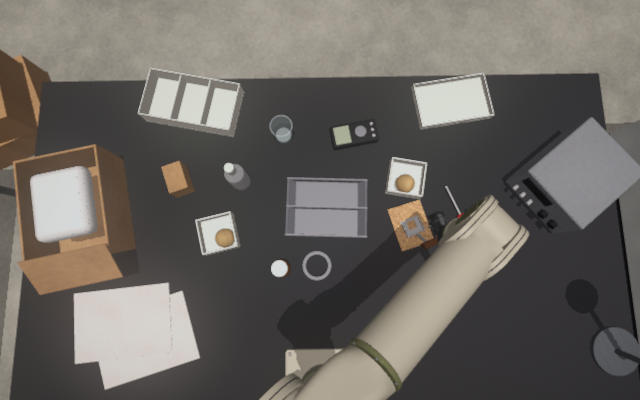

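The top view shows one ball in each kit box, at (224,238) and (404,183). The tray is empty, the spoon stands on its mat, and the bystanders are where they were. I'll hand in.

```bash
python3 -c "
from workcell import manip
print(manip.hand_in())"
```

```text
the job is handed in; nothing more can be done
None
```

I scooped both balls out of the tray with the spoon, one at a time, and tipped one into each kit box with the lip 44–46 mm above the table. Then I stood the spoon back on its mat and let go. I handed the job in at about 46 s; no verdict was reported.

**Last checks:**
- **Balls:** the pictures show one ball in each box and an empty tray. The ball in the right-hand box measured about 18 mm from the box's centre. I checked the left-hand one by eye only.
- **Spoon:** it stands on the mat, with its pocket measured about 3 mm from the mat's centre.
- **Gripper:** open and clear above the spoon, with the wrist force near zero.
- **Bystanders:** in the last pictures they look unmoved, apart from the screwdriver, which the arm partly hides in the last top view. I compared them by eye rather than measuring.

None of these checks failed or disagreed. One margin was tight: joint 3 reached at least 1.275 rad, against its limit of 1.34, at the mat.

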